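# Hang the graded polishing wheels on the slanting rack hook

## Task

Put the polishing wheels away: hang all three on the slanting hook of the wheel rack, first the red-brown coarse one, then the green medium one, then the cream fine one, hubs facing out, each slid fully home so that it nests on the one before and lies flat against it. Leave the other things on the bench where they are, and let go of everything at the end.

Things in the scene. Friction and masses are not known exactly. Their poses are not given: they have to be found in the camera images.
- rack: wheel rack standing on the bench, fixed to it (it does not move when pushed): dark wooden foot 120 x 110 x 12 mm with a steel post 30 mm deep and 45 mm wide carrying the hook arm. Origin: centre of the foot's underside. The hook leans over its -x side, which faces somewhere between the robot and the robot's left; position and yaw differ from start to start.
- hook_arm: slanting hook arm, part of the rack: straight steel rod, 12 mm diameter, square on a round back plate 74 mm across, 8 mm thick. It leans 35 degrees from vertical, rising to the rack's -x side. Origin: on the rod's axis in the plate's front face, 95 mm above the bench; z out along the rod, y level. Wheels fully home have their origins at z = 0 (coarse), 0.013 (medium), 0.026 (fine) of this frame.
- hook_tip (a point): round free end of the hook's rod, 55 mm out from the back plate. At the rod's root is a brass collar, 4.5 mm high, tapering from 46 to 40 mm diameter, which the coarse wheel's recess covers. A released wheel slides down the rod by its own weight.
- coarse_wheel: Largest, red-brown coarse wheel, black hub, loose, about 110 g, hub up at the start. Disc 68 mm across, 13 mm thick at the rim, 18 mm through bore. Hub stands 5 mm proud (18 mm overall), tapering 42 to 36 mm across. Back recess 54 mm across, 6 mm deep, fits the brass collar at the hook's root. Origin: on the axis in the plane of the back (under) face; z along the bore to the hub side.
- medium_wheel: Middle, green medium wheel, black hub, loose, about 90 g, hub up at the start. Disc 62 mm across, 13 mm thick at the rim, 18 mm through bore. Hub stands 5 mm proud (18 mm overall), tapering 31 to 27 mm across. Back recess 50 mm across, 6 mm deep, fits the coarse wheel's hub. Origin: on the axis in the plane of the back (under) face; z along the bore to the hub side.
- fine_wheel: Smallest, cream fine wheel, black hub, loose, about 70 g, hub up at the start. Disc 54 mm across, 13 mm thick at the rim, 18 mm through bore. Hub stands 5 mm proud (18 mm overall), tapering 29 to 26 mm across. Back recess 38 mm across, 6 mm deep, fits the medium wheel's hub but not the coarse one's. Origin: on the axis in the plane of the back (under) face; z along the bore to the hub side.
- compound_bar: bystander, to be left alone (loose): pink bar of polishing compound in a paper band, 35 x 90 x 25 mm (its y axis is the long one). Origin: centre of its underside.
- bench_block: bystander, to be left alone (loose): plain steel bench block, 60 x 60 x 20 mm. Origin: centre of its underside.
- pickle_dish: bystander, to be left alone (loose): small white ceramic bowl, 70 mm across the rim, 28 mm high. Origin: centre of its underside.
- ring_cone: bystander, to be left alone (loose): wooden display cone with one brass finger ring on it, 42 mm across the foot, 70 mm high. Origin: centre of its underside.
- stone_jar: bystander, to be left alone (loose): amber glass jar with a metal cap, 50 mm across, 55 mm high. Origin: centre of its underside.
- handpiece: bystander, to be left alone (loose): black cordless rotary handpiece lying down, 155 mm long along its x axis, 26 mm thick. Origin: centre of its underside.
- ring_clamp: bystander, to be left alone (loose): wooden ring clamp lying down, 130 mm long along its x axis, 24 x 24 mm across. Origin: centre of its underside.
There are look-alikes about, which are no part of the job. Of the things shaped like the medium_wheel, the green one is meant.

How it is judged (in metres and radians):
On the way, in this order (a step that is already met when the one before it is completed fails the run):
1. the coarse wheel is home on the hook, flat against the back plate (z of coarse_wheel in the frame of hook_arm between -0.004 and 0.004 m and x of coarse_wheel in the frame of hook_arm between -0.007 and 0.007 m and y of coarse_wheel in the frame of hook_arm between -0.007 and 0.007 m and angle between the z axis of coarse_wheel and the z axis of hook_arm, either way round below 0.09 rad), for 0.2 s.
2. the medium wheel is nested on it (all of step 1 and z of medium_wheel in the frame of hook_arm between 0.009 and 0.017 m and x of medium_wheel in the frame of hook_arm between -0.007 and 0.007 m and y of medium_wheel in the frame of hook_arm between -0.007 and 0.007 m and angle between the z axis of medium_wheel and the z axis of hook_arm, either way round below 0.09 rad), for 0.2 s.
3. the fine wheel is nested on that (all of step 2 and z of fine_wheel in the frame of hook_arm between 0.022 and 0.03 m and x of fine_wheel in the frame of hook_arm between -0.007 and 0.007 m and y of fine_wheel in the frame of hook_arm between -0.007 and 0.007 m and angle between the z axis of fine_wheel and the z axis of hook_arm, either way round below 0.09 rad), for 0.2 s.
At the end, for the whole second after the job is handed in: All three wheels hang on the hook with their hubs outwards, released and at rest: back faces within 4 mm of fully home along the rod (coarse at 0, medium at 13, fine at 26 mm from the back plate), centred on the rod within 7 mm and square to it within 5 degrees (all of step 3 and linear speed of each of coarse_wheel, medium_wheel, fine_wheel below 0.02 m/s); the robot touches nothing.
It fails at once if one of the other things on the bench is moved by more than 30 mm (distance of any of compound_bar, bench_block, pickle_dish, ring_cone, stone_jar, handpiece, ring_clamp from where it was at the start of the episode above 0.03 m).
It also fails if it takes over 67 s, if anything falls off the work surface, if the arm or the gripper's body presses on something with over 40 N, if the wrist force passes 120 N, or if a joint passes its speed limit or range.

## Robot

A 6-joint arm with a two-finger parallel gripper is mounted at the origin on the work surface. World frame = base frame: x ahead of the robot, y to its left, z up, the work surface at z = 0. Lengths are in mm, angles in rad, forces in N, time in s.
With the tool pointing down it reaches from about 300 to 875 mm from the base axis. Payload 4.2 kg.
Tool frame: the origin (TCP) lies at the very end of the fingers, on their centre line; the grasp point (between the pads) lies 19 mm behind it; y points along the fingers, x is the direction in which the jaws open and shut, and the axes are right-handed (so a half turn about y gives the same grasp; the last joint's range is limited). The gripper opens to 85 mm and grips with 20 to 120 N. Pads are 22 mm wide; open, the fingers measure 114 mm over their backs; the gripper's body (76 mm by 85 mm) begins 54 mm behind the grasp point. The pads swing forward as they close: fully open they stand 13 mm farther back than shut.
Start: joints at [-1.361, 0.32, 1.565, -0, 1.257, -0.02], TCP at [130.977, -559.899, 231.338] pointing down, gripper open.
Joint ranges: [-3.11, 3.11], [-0.84, 2.01], [0.21, 2.61], [-1.34, 4.49], [0.05, 2.63], [-2.56, 2.56]. Speed limits (rad/s): [2.57, 2.57, 3.14, 3.14, 3.14, 3.14].

## Interface

Orientations are given as a rotation vector (axis times angle).
In Python, from bench import manip, eyes, order gives the robot as it stands.
- The arm moves only by the shell command python3 -m jog 'ROWS' [FORCE]. ROWS is JSON, a list of rows, each an object of numbers: "x", "y", "z": the shift along the world's x, y, z in m; "twist": the turn about the world's z in rad; "grip": the finger opening in m, from 0 to 0.0854. A call has exactly 5 rows; each row is the pose to reach, as a shift and turn from the pose commanded when the call began; what a row does not reach only later rows make up. A row lasts 1/8 s, in which the tool goes at most 62.5 mm and 10.7 degrees, less where a joint would pass 70% of its speed; a pose out of reach is approached as far as the arm can. A call with a gripper value outside its range is refused whole. The fingers move at their own pace and stop on an object; FORCE is the grip in N (left out, the last holds). Time passes only in rows, so rows that repeat a pose let the fingers close, or fill a call up. It gives the time, the measured TCP pose, the force and the opening at its end, in the units of the state.
- manip.observe(): the state, without advancing time (a new reading comes with each control period).
- eyes.capture(name): name is "side" or "top"; returns a dict with "img" (420x560x3 uint8, red, green, blue), "fx", "fy", "cx", "cy" (pixels), "k1" (the pictures are not rectified: a ray, as slopes to the right and down, at radius r is drawn at 1 + k1 r^2 times it, then the intrinsics apply), "rvec" (rotation vector, rad) and "tvec" (3), from world to camera coordinates, as OpenCV has them. Camera axes: x right, y down, z forward; pixel columns grow to the right and rows downward; lengths in mm; the calibration is good to about 2 mm. A picture is of the moment at which its call begins. There is no depth.
- order.finish_job(): hands the job in, once; it reports no verdict.
The state is a dict: "clock": time; "joint_positions": joint angles; "qd": joint speeds; "joint_torque": joint torques, N m; "tcp_pos": TCP position; "ee_rot": TCP orientation; "ft_force": force on the tool from outside, world axes, zero at the start; "ft_torque": the same for the moment, N m; "grip_width": finger opening in mm.
Only numpy, scipy, OpenCV 4.12 (cv2) and the standard library are available. Lean on these libraries where they do the work, as an engineer would, in place of code of your own. Each camera call takes 0.05 s, during which the arm holds its last target.

## Working session

There is one attempt and no reset: what is moved stays moved. The work goes in short steps, Python scripts to look and compute and a shell command to move; the robot and the scene stay as the last step left them, time stands still between calls to the robot, and variables do not carry over. Pictures are saved under pics/ and viewed, and the job is handed in when it is done.

```bash
ls -la; mkdir -p pics
cat > h.py <<'E'
import numpy as np, cv2
from bench import manip, eyes, order
def cap(n,save=None):
    c=eyes.capture(n)
    if save: cv2.imwrite('pics/'+save+'.png',cv2.cvtColor(c['img'],cv2.COLOR_RGB2BGR))
    return c
def K(c): return np.array([[c['fx'],0,c['cx']],[0,c['fy'],c['cy']],[0,0,1.]]), np.array([c['k1'],0,0,0,0.])
def ray(c,uv):
    k,d=K(c); R=cv2.Rodrigues(np.array(c['rvec'],float))[0]; t=np.array(c['tvec'],float).reshape(3)
    p=cv2.undistortPoints(np.array(uv,float).reshape(-1,1,2),k,d).reshape(-1,2)
    D=np.c_[p,np.ones(len(p))]@R; D/=np.linalg.norm(D,axis=1,keepdims=True)
    return -R.T@t, D
def onz(c,uv,z):
    o,D=ray(c,uv); return o+D*((z-o[2])/D[:,2])[:,None]
def proj(c,P):
    k,d=K(c); return cv2.projectPoints(np.array(P,float).reshape(-1,1,3),np.array(c['rvec'],float),np.array(c['tvec'],float),k,d)[0].reshape(-1,2)
def tri(c1,u1,c2,u2):
    o1,d1=ray(c1,u1);o2,d2=ray(c2,u2);d1=d1[0];d2=d2[0]
    s=np.linalg.lstsq(np.c_[d1,-d2],o2-o1,rcond=None)[0]
    a=o1+s[0]*d1;b=o2+s[1]*d2
    return (a+b)/2,np.linalg.norm(a-b)
E
python3 - <<'E'
from h import *
np.set_printoptions(suppress=True,precision=3)
for n in('top','side'):
    c=cap(n,n+'0'); print(n,{k:v for k,v in c.items() if k!='img'}, ray(c,[[280,210]]))
print(manip.observe())
E
```

```text
total 12
drwxr-xr-x  3 agent agent 4096 Dec  7 16:31 .
drwxr-xr-x 23 root  root  4096 Dec  7 16:31 ..
drwxr-xr-x  2 agent agent 4096 Dec  7 16:31 pics
top {'fx': 392.39391486054876, 'fy': 392.39391486054876, 'cx': 280.71810514442467, 'cy': 206.87540712193285, 'k1': -0.045284970810434436, 'rvec': array([ 2.155, -2.144,  0.205]), 'tvec': array([ -25.559,  558.122, 1168.234])} (array([ 361.822,    9.986, 1243.346]), array([[ 0.154, -0.025, -0.988]]))
side {'fx': 392.54999798808575, 'fy': 392.54999798808575, 'cx': 280.9448019921106, 'cy': 208.60904800106906, 'k1': 0.012346015448954186, 'rvec': array([ 2.364, -0.33 ,  0.142]), 'tvec': array([-551.433,  174.462,  944.814])} (array([ 378.883, -653.94 ,  809.938]), array([[ 0.193,  0.658, -0.728]]))
{'clock': 0.1, 'joint_positions': array([-1.361,  0.32 ,  1.566,  0.   ,  1.257, -0.02 ]), 'qd': array([-0.   , -0.001, -0.002, -0.001, -0.   ,  0.001]), 'joint_torque': array([  0.001, -41.641, -23.47 ,   0.   ,   0.005,  -0.   ]), 'tcp_pos': array([ 130.909, -559.443,  230.528]), 'ee_rot': array([-1.308,  1.039, -1.037]), 'ft_force': array([ 0.294, -1.12 , -0.764]), 'ft_torque': array([-0.002, -0.046, -0.006]), 'grip_width': 85.07139954735834}
```

View pics/top0.png

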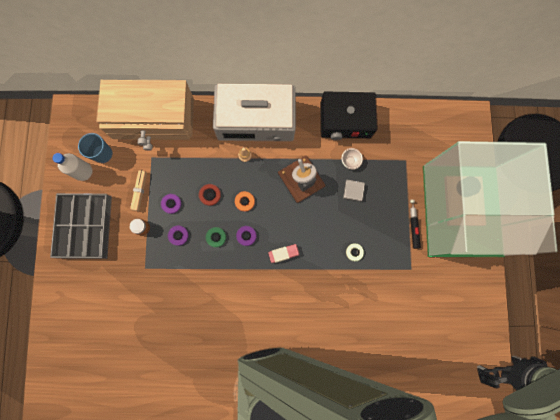

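View pics/side0.png

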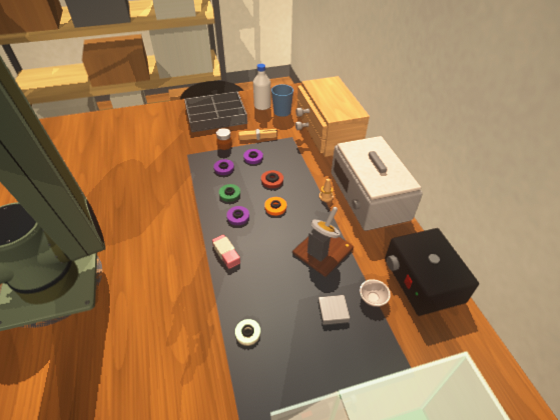

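Run:
```python
import cv2
a=cv2.imread('pics/top0.png');b=cv2.imread('pics/side0.png')
cv2.imwrite('pics/t1.png',cv2.resize(a[145:215,260:350],None,fx=8,fy=8,interpolation=cv2.INTER_CUBIC))
cv2.imwrite('pics/s1.png',cv2.resize(b[190:280,280:365],None,fx=6.6,fy=6.6,interpolation=cv2.INTER_CUBIC))
cv2.imwrite('pics/t2.png',cv2.resize(a[170:270,150:380],None,fx=3.4,fy=3.4,interpolation=cv2.INTER_CUBIC))
```

```text
(no output)
```

View pics/t1.png

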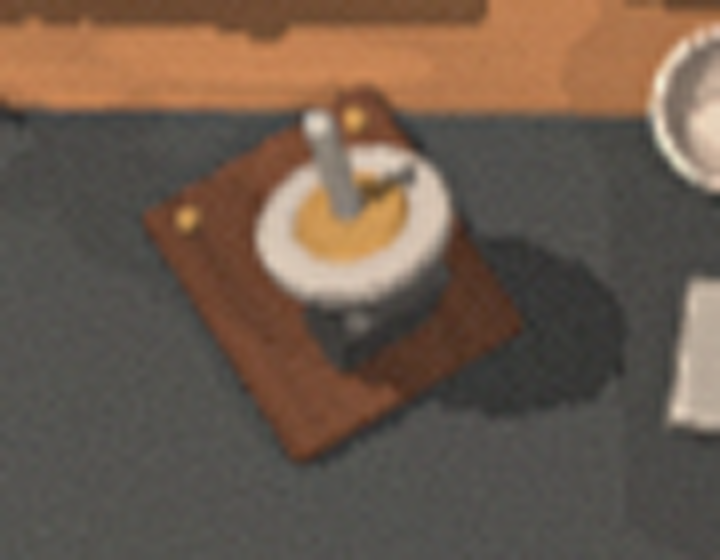

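View pics/s1.png

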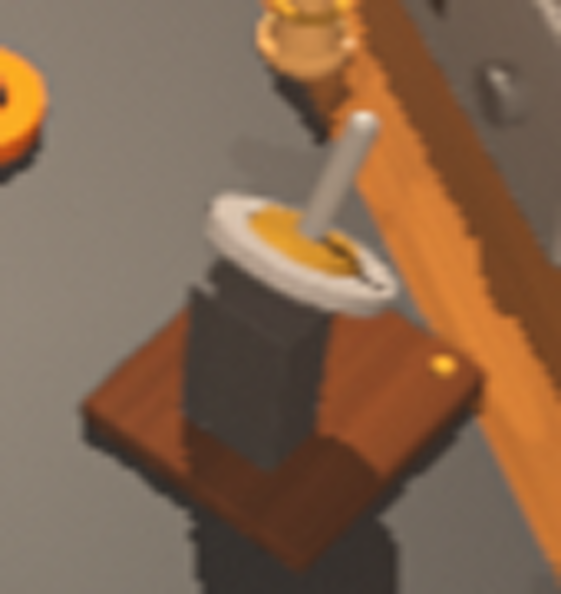

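View pics/t2.png

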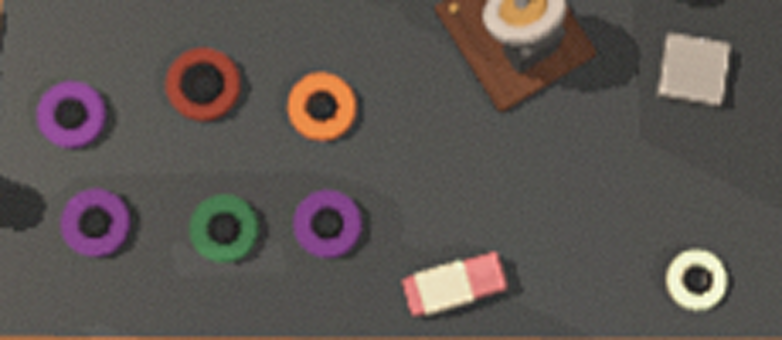

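Run:
```python
from h import *
np.set_printoptions(suppress=True,precision=2)
t=cap('top');s=cap('side')
print('nadir',proj(t,[[361.8,10,0]]))
z=lambda a:(np.array(a)+.5)/8-.5+[260,145]
w=lambda a:(np.array(a)+.5)/6.6-.5+[280,190]
T=tri(t,z([318,122]),s,w([365,122]));R=tri(t,z([348,210]),s,w([312,235]))
print(T,R,np.linalg.norm(T[0]-R[0]))
d=(T[0]-R[0]);d/=np.linalg.norm(d);print('dir',d,np.degrees(np.arccos(d[2])),np.degrees(np.arctan2(d[1],d[0])))
# foot corners at z=12
print('foot top', onz(t,[z(p) for p in([145,215],[305,460],[522,325],[365,92])],12))
print('foot side',onz(s,[w(p) for p in([85,405],[300,570],[482,378])],12))
def cent(c,lo,hi,zh,box,ch=None):
    h=cv2.cvtColor(c['img'],cv2.COLOR_RGB2HSV);m=cv2.inRange(h,lo,hi);mm=np.zeros_like(m);x0,y0,x1,y1=box;mm[y0:y1,x0:x1]=m[y0:y1,x0:x1]
    cs=[q for q in cv2.findContours(mm,cv2.RETR_EXTERNAL,cv2.CHAIN_APPROX_NONE)[0] if len(q)>25]
    for q in cs:
        P=onz(c,q.reshape(-1,2).astype(float),zh)[:,:2]
        (cx,cy),r=cv2.minEnclosingCircle(P.astype(np.float32)); e=cv2.fitEllipse(P.astype(np.float32))
        print(len(q),q.reshape(-1,2).mean(0),'c',cx,cy,'r',r,'ell',e)
for n,c,bx in(('top',t,{'red':(190,175,230,212),'grn':(195,220,235,255),'crm':(340,238,372,266)}),('side',s,{'red':(255,165,290,195),'grn':(212,178,246,207),'crm':(228,312,268,350)})):
    print(n)
    cent(c,(0,110,60),(10,255,255),13,bx['red']);cent(c,(40,70,40),(90,255,255),13,bx['grn']);cent(c,(15,15,150),(60,120,255),13,bx['crm'])
```

```text
nadir [[269.68 271.11]]
(array([683.76, -74.36, 136.48]), np.float64(1.1572932877809778)) (array([661.5 , -88.57,  97.16]), np.float64(2.134634519017499)) 47.35943055079462
dir [0.47 0.3  0.83] 33.88933510056005 32.541048263588145
foot top [[ 679.68  -13.56   12.  ]
 [ 579.75  -77.81   12.  ]
 [ 635.65 -165.63   12.  ]
 [ 732.18 -102.98   12.  ]]
foot side [[ 581.51  -78.81   12.  ]
 [ 634.83 -172.06   12.  ]
 [ 734.16 -108.06   12.  ]]
top
59 [209.25 194.27] c 602.68505859375 204.07391357421875 r 34.85808563232422 ell ((602.6416015625, 204.09765625), (66.79755401611328, 67.4406967163086), 132.1240997314453)
54 [215.46 236.91] c 467.4053649902344 180.1735382080078 r 31.229015350341797 ell ((467.32745361328125, 180.48117065429688), (58.89257049560547, 60.6736946105957), 152.2416534423828)
48 [354.44 251.6 ] c 422.4787292480469 -255.8914337158203 r 27.896472930908203 ell ((422.6526184082031, -255.7286834716797), (53.14780044555664, 53.92390823364258), 1.9422742128372192)
side
59 [271.81 178.8 ] c 602.2425537109375 197.40577697753906 r 40.96739196777344 ell ((602.3268432617188, 198.04244995117188), (67.532958984375, 80.3505859375), 164.0358428955078)
56 [229.32 192.45] c 466.8328857421875 174.40965270996094 r 36.22189712524414 ell ((467.1365661621094, 174.56565856933594), (59.91654968261719, 71.37358856201172), 170.82118225097656)
72 [247.43 331.17] c 423.5303649902344 -259.48211669921875 r 29.695999145507812 ell ((423.8307189941406, -259.1603698730469), (54.47787094116211, 58.01860427856445), 167.747802734375)
```

Run:
```python
from h import *
from scipy.spatial.transform import Rotation as Ro
np.set_printoptions(suppress=True,precision=2)
t=cap('top');s=cap('side')
az=np.radians(32.6);n=np.array([np.sin(np.radians(35))*np.cos(az),np.sin(np.radians(35))*np.sin(az),np.cos(np.radians(35))])
ex=np.cross([-np.sin(az),np.cos(az),0],n);ey=np.array([-np.sin(az),np.cos(az),0])
for name,c,bx in(('top',t,(288,160,320,184)),('side',s,(310,216,343,240))):
    h=cv2.cvtColor(c['img'],cv2.COLOR_RGB2HSV);x0,y0,x1,y1=bx
    plate=cv2.inRange(h,(0,0,140),(179,70,255)); brass=cv2.inRange(h,(12,100,110),(28,255,255))
    m=np.zeros_like(plate);m[y0:y1,x0:x1]=(plate|brass)[y0:y1,x0:x1]
    m2=np.zeros_like(plate);m2[y0:y1,x0:x1]=brass[y0:y1,x0:x1]
    for lab,mk,off in(('plate',m,0),('brass',m2,3)):
        q=max(cv2.findContours(mk,cv2.RETR_EXTERNAL,cv2.CHAIN_APPROX_NONE)[0],key=len)
        hull=cv2.convexHull(q).reshape(-1,2).astype(float)
        o,D=ray(c,hull); P0=np.array([660,-90,95.])+off*n
        P=o+D*(((P0-o)@n)/(D@n))[:,None]
        uv=np.c_[(P-P0)@ex,(P-P0)@ey].astype(np.float32)
        e=cv2.fitEllipse(uv);print(name,lab,len(q),'e',e,'C',P0+e[0][0]*ex+e[0][1]*ey, q.reshape(-1,2).min(0),q.reshape(-1,2).max(0))
    v=c['img'][y0-20:y1+20,x0-15:x1+15].copy()
o=manip.observe();print('tool axes cols',Ro.from_rotvec(o['ee_rot']).as_matrix())
print('n',n)
for nm,p in(('cone',[245,160]),('toaster',[255,138]),('toaster R',[294,134]),('black',[348,137]),('bowl',[352,166]),('orange',[245,202]),('pU',[171,204]),('pL',[178,236]),('pR',[247,236]),('bar',[284,254]),('blk',[354,190])): print(nm,onz(t,[p],0))
```

```text
top plate 76 e ((-4.139288902282715, 2.363767623901367), (73.0435791015625, 77.23762512207031), 67.1542739868164) C [655.87 -89.84  97.37] [292 163] [315 182]
top brass 40 e ((-5.524564743041992, 2.481504440307617), (40.68336486816406, 42.527740478515625), 125.3992691040039) C [656.3  -89.42 100.63] [297 167] [310 177]
side plate 88 e ((51.7300910949707, -0.8431406021118164), (89.6865234375, 238.570556640625), 94.27696228027344) C [696.15 -67.88  65.33] [311 216] [342 237]Traceback (most recent call last):
  File "<stdin>", line 18, in <module>
cv2.error: OpenCV(4.12.0) /io/opencv/modules/imgproc/src/shapedescr.cpp:361: error: (-201:Incorrect size of input array) There should be at least 5 points to fit the ellipse in function 'fitEllipseNoDirect'
```

Run:
```python
from h import *
from scipy.spatial.transform import Rotation as Ro
np.set_printoptions(suppress=True,precision=2)
t=cap('top');s=cap('side')
az=np.radians(32.6);n=np.array([np.sin(np.radians(35))*np.cos(az),np.sin(np.radians(35))*np.sin(az),np.cos(np.radians(35))])
ey=np.array([-np.sin(az),np.cos(az),0]);ex=np.cross(ey,n)
c=t;h=cv2.cvtColor(c['img'],cv2.COLOR_RGB2HSV);x0,y0,x1,y1=(288,160,320,184)
plate=cv2.inRange(h,(0,0,140),(179,70,255)); brass=cv2.inRange(h,(12,100,110),(28,255,255))
for lab,mk,off in(('plate',plate|brass,0),('brass',brass,3)):
    m=np.zeros_like(mk);m[y0:y1,x0:x1]=mk[y0:y1,x0:x1]
    q=max(cv2.findContours(m,cv2.RETR_EXTERNAL,cv2.CHAIN_APPROX_NONE)[0],key=len)
    hull=cv2.convexHull(q).reshape(-1,2).astype(float);o,D=ray(c,hull);P0=np.array([660,-90,95.])+off*n
    for i in range(8):
        P=o+D*(((P0-o)@n)/(D@n))[:,None]
        e=cv2.fitEllipse(np.c_[(P-P0)@ex,(P-P0)@ey].astype(np.float32))
        C=P0+e[0][0]*ex+e[0][1]*ey; P0=C*1; P0[2]=95+off*n[2]
    print(lab,P0-off*n,e[1])
    R0=P0-off*n
R0=np.array([657.5,-89,95])
th=np.linspace(0,2*np.pi,24,endpoint=False)
import sys
for nm,c,b,f in(('top',t,(260,145,350,215),8),('side',s,(280,190,365,280),6.6)):
    im=cv2.resize(cv2.cvtColor(c['img'],cv2.COLOR_RGB2BGR)[b[1]:b[3],b[0]:b[2]],None,fx=f,fy=f,interpolation=cv2.INTER_CUBIC)
    pts=[R0+37*(np.cos(a)*ex+np.sin(a)*ey) for a in th]+[R0+k*n for k in(0,10,20,30,40,49,55)]
    for u in proj(c,pts): cv2.circle(im,tuple(int(v) for v in ((u-b[:2]+.5)*f-.5).round()),3,(0,0,255),-1)
    cv2.imwrite(f'pics/ov_{nm}.png',im)
o=manip.observe();print('tool axes cols',Ro.from_rotvec(o['ee_rot']).as_matrix())
print('n',n)
for nm,p in(('cone',[245,160]),('toaster',[255,138]),('toaster R',[294,134]),('black',[348,137]),('bowl',[352,166]),('orange',[245,202]),('pU',[171,204]),('pL',[178,236]),('pR',[247,236]),('bar',[284,254]),('blk',[354,190])): print(nm,onz(t,[p],0))
```

```text
plate [656.46 -90.31  95.  ] (73.77011108398438, 77.45535278320312)
brass [655.67 -90.62  95.  ] (40.796180725097656, 42.64567184448242)
tool axes cols [[ 0.23  0.    0.97]
 [-0.97  0.    0.23]
 [-0.   -1.    0.  ]]
n [0.48 0.31 0.82]
cone [[720.28  93.32   0.  ]]
toaster [[795.9   61.71   0.  ]]
toaster R [[811.38 -67.45   0.  ]]
black [[ 803.53 -247.8     0.  ]]
bowl [[ 703.82 -258.35    0.  ]]
orange [[580.78  90.8    0.  ]]
pU [[572.51 327.5    0.  ]]
pL [[470.08 300.56   0.  ]]
pR [[471.48  82.59   0.  ]]
bar [[415.27 -34.77   0.  ]]
blk [[ 623.21 -262.66    0.  ]]
```

View pics/ov_top.png

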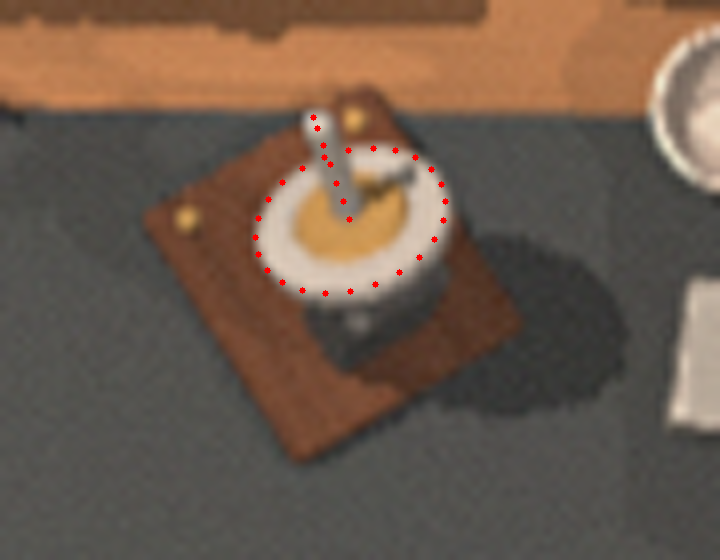

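View pics/ov_side.png

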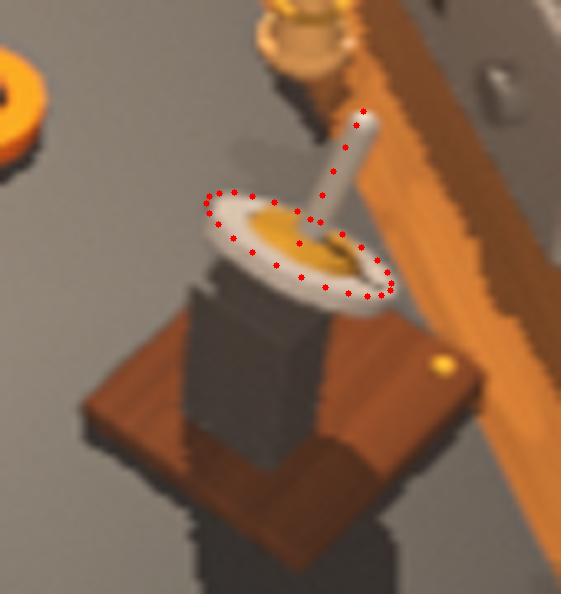

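```bash
python3 -m jog '[{"x":0.473,"y":0.765,"z":0,"twist":0.334,"grip":0.0854},{"x":0.473,"y":0.765,"z":0,"twist":0.334,"grip":0.0854},{"x":0.473,"y":0.765,"z":0,"twist":0.334,"grip":0.0854},{"x":0.473,"y":0.765,"z":0,"twist":0.334,"grip":0.0854},{"x":0.473,"y":0.765,"z":0,"twist":0.334,"grip":0.0854}]' 40
cat >> h.py <<'E'
def st():
    from scipy.spatial.transform import Rotation as Ro
    o=manip.observe();M=Ro.from_rotvec(o['ee_rot']).as_matrix()
    print('t',round(o['clock'],2),'tcp',o['tcp_pos'].round(2),'jaw az',round(np.degrees(np.arctan2(M[1,0],M[0,0])),2),'ydir',M[:,1].round(4),'f',o['ft_force'].round(2),'tq',o['ft_torque'].round(2),'grip',round(o['grip_width'],2),'q',o['joint_positions'].round(2))
    return o
E
python3 -c "from h import *;st()"
```

```text
clock: 1.02
tcp_pos: [296.1, -292.5, 231.6]
ee_rot: [-1.424, 0.784, -0.786]
ft_force: [1.3, -0.3, -0.7]
grip_width: 85.4
t 1.02 tcp [ 296.1  -292.46  231.62] jaw az -57.74 ydir [ 1.1e-03 -8.0e-04 -1.0e+00] f [ 1.35 -0.34 -0.72] tq [-0.05 -0.05 -0.02] grip 85.43 q [-0.81  0.07  1.89  0.    1.18  0.2 ]
```

```bash
python3 -m jog '[{"x":0.308,"y":0.497,"z":0,"twist":0.005,"grip":0.0854},{"x":0.308,"y":0.497,"z":0,"twist":0.005,"grip":0.0854},{"x":0.308,"y":0.497,"z":0,"twist":0.005,"grip":0.0854},{"x":0.308,"y":0.497,"z":0,"twist":0.005,"grip":0.0854},{"x":0.308,"y":0.497,"z":0,"twist":0.005,"grip":0.0854}]'; python3 -c "from h import *;st()"
```

```text
clock: 1.65
tcp_pos: [460.9, -26.5, 231.7]
ee_rot: [-1.426, 0.779, -0.782]
ft_force: [1.2, -1.5, -0.8]
grip_width: 85.4
t 1.65 tcp [460.86 -26.54 231.68] jaw az -57.39 ydir [ 1.2e-03 -5.0e-04 -1.0e+00] f [ 1.15 -1.51 -0.83] tq [ 0.    0.02 -0.02] grip 85.43 q [-0.08  0.14  1.81 -0.    1.19  0.92]
```

```bash
python3 -m jog '[{"x":0.143,"y":0.2315,"z":-0.12,"twist":0,"grip":0.0854},{"x":0.143,"y":0.2315,"z":-0.12,"twist":0,"grip":0.0854},{"x":0.143,"y":0.2315,"z":-0.12,"twist":0,"grip":0.0854},{"x":0.143,"y":0.2315,"z":-0.12,"twist":0,"grip":0.0854},{"x":0.143,"y":0.2315,"z":-0.12,"twist":0,"grip":0.0854}]'; python3 -c "
from h import *
st();cap('top','t3');cap('side','s3')
import cv2
a=cv2.imread('pics/s3.png');cv2.imwrite('pics/s3z.png',cv2.resize(a[60:220,180:330],None,fx=3.6,fy=3.6,interpolation=2))"
```

```text
clock: 2.28
tcp_pos: [603.7, 205.2, 109.9]
ee_rot: [-1.427, 0.78, -0.78]
ft_force: [0.5, 0.1, -0.0]
grip_width: 85.4
t 2.27 tcp [603.67 205.16 109.94] jaw az -57.35 ydir [-5.e-04 -2.e-04 -1.e+00] f [ 0.49  0.1  -0.04] tq [ 0.03 -0.02  0.03] grip 85.4 q [ 0.31  0.51  1.58 -0.    1.05  1.31]
```

View pics/s3z.png

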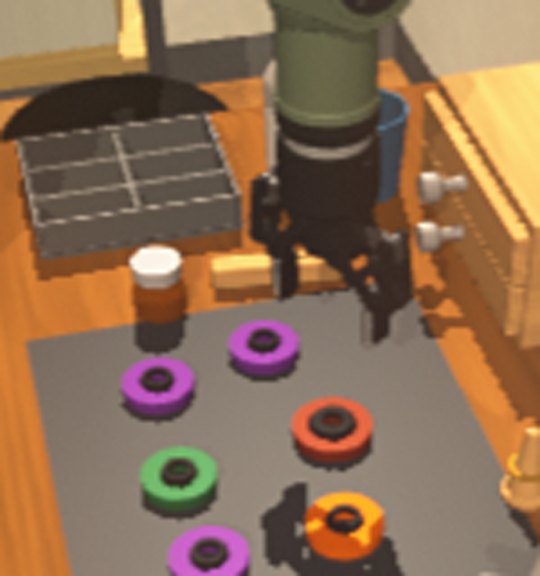

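```bash
python3 -c "
from h import *
import pickle
s=eyes.capture('side')
for z in(100,110,120,130,140): print(z,proj(s,[[603.7+.54*46,205.2-.84*46,z],[603.7-.54*46,205.2+.84*46,z]]).round(1).tolist())
a=cv2.imread('pics/s3.png');cv2.imwrite('pics/s3y.png',cv2.resize(a[100:170,240:310],None,fx=8,fy=8,interpolation=2))"
```

```text
100 [[283.5, 161.2], [259.8, 147.7]]
110 [[283.6, 158.4], [259.7, 144.9]]
120 [[283.6, 155.6], [259.5, 142.1]]
130 [[283.7, 152.7], [259.4, 139.3]]
140 [[283.7, 149.8], [259.3, 136.4]]
```

View pics/s3y.png

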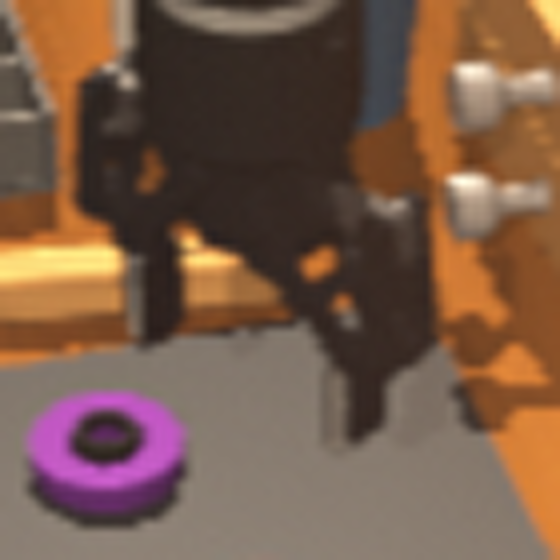

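```bash
python3 -m jog '[{"x":0,"y":0,"z":-0.06,"twist":0,"grip":0.0854},{"x":0,"y":0,"z":-0.09,"twist":0,"grip":0.0854},{"x":0,"y":0,"z":-0.105,"twist":0,"grip":0.0854},{"x":0,"y":0,"z":-0.113,"twist":0,"grip":0.0854},{"x":0,"y":0,"z":-0.113,"twist":0,"grip":0.0854}]'; python3 -c "
from h import *
st();cap('top','t4');cap('side','s4')
a=cv2.imread('pics/s4.png');cv2.imwrite('pics/s4z.png',cv2.resize(a[130:200,235:310],None,fx=8,fy=8,interpolation=2))"
```

```text
clock: 3.05
tcp_pos: [603.4, 202.9, -0.9]
ee_rot: [-1.425, 0.78, -0.782]
ft_force: [0.4, -0.7, 0.2]
grip_width: 85.3
t 3.05 tcp [603.44 202.89  -0.87] jaw az -57.43 ydir [ 1.3e-03  3.0e-04 -1.0e+00] f [ 0.44 -0.67  0.2 ] tq [ 0.01 -0.02  0.  ] grip 85.28 q [ 0.31  0.63  1.69 -0.    0.82  1.31]
```

View pics/s4z.png

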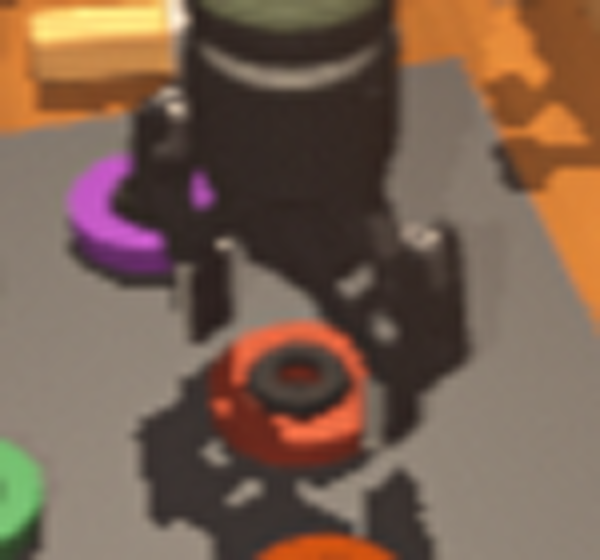

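```bash
python3 -m jog '[{"x":0,"y":0.001,"z":0,"twist":0,"grip":0.055},{"x":0,"y":0.001,"z":0,"twist":0,"grip":0.055},{"x":0,"y":0.001,"z":0,"twist":0,"grip":0.055},{"x":0,"y":0.001,"z":0,"twist":0,"grip":0.055},{"x":0,"y":0.001,"z":0,"twist":0,"grip":0.055}]' 40; python3 -c "
from h import *
st()"
```

```text
clock: 3.78
tcp_pos: [603.6, 204.3, 0.2]
ee_rot: [-1.424, 0.779, -0.782]
ft_force: [-2.0, -1.4, 7.1]
grip_width: 65.9
t 3.77 tcp [6.0362e+02 2.0430e+02 2.5000e-01] jaw az -57.4 ydir [ 2.2e-03  6.0e-04 -1.0e+00] f [-1.95 -1.36  7.14] tq [-0.05  0.34 -0.01] grip 65.91 q [ 0.31  0.63  1.69 -0.    0.82  1.31]
```

```bash
python3 -m jog '[{"x":0,"y":0.0,"z":0.02,"twist":0,"grip":0.055},{"x":0,"y":0.0,"z":0.06,"twist":0,"grip":0.055},{"x":0,"y":0.0,"z":0.12,"twist":0,"grip":0.055},{"x":0,"y":0.0,"z":0.18,"twist":0,"grip":0.055},{"x":0,"y":0.0,"z":0.20,"twist":0,"grip":0.055}]'; python3 -c "
from h import *
st();cap('top','t5');cap('side','s5')
a=cv2.imread('pics/s5.png');cv2.imwrite('pics/s5z.png',cv2.resize(a[40:150,225:325],None,fx=5.4,fy=5.4,interpolation=2))
a=cv2.imread('pics/t5.png');cv2.imwrite('pics/t5z.png',cv2.resize(a[150:240,160:270],None,fx=6,fy=6,interpolation=2))"
```

```text
clock: 4.4
tcp_pos: [604.6, 204.7, 203.6]
ee_rot: [-1.42, 0.775, -0.785]
ft_force: [-0.4, -0.4, -1.5]
grip_width: 65.7
t 4.4 tcp [604.57 204.69 203.63] jaw az -57.4 ydir [ 0.0082  0.0025 -1.    ] f [-0.41 -0.41 -1.46] tq [-0.03 -0.05  0.03] grip 65.67 q [ 0.31  0.43  1.46 -0.    1.24  1.31]
```

View pics/s5z.png

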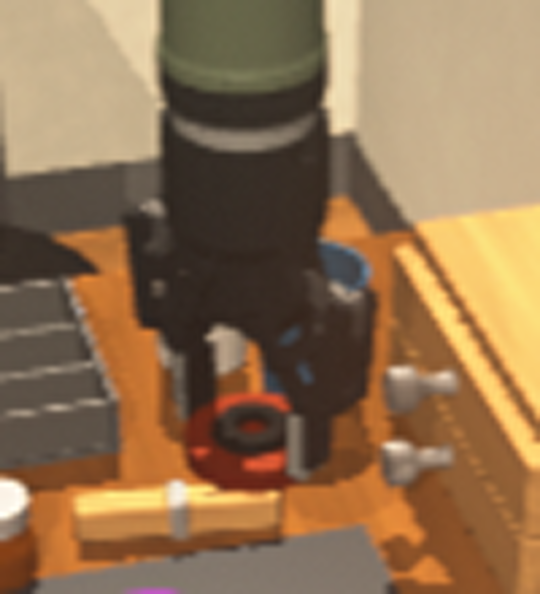

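View pics/t5z.png

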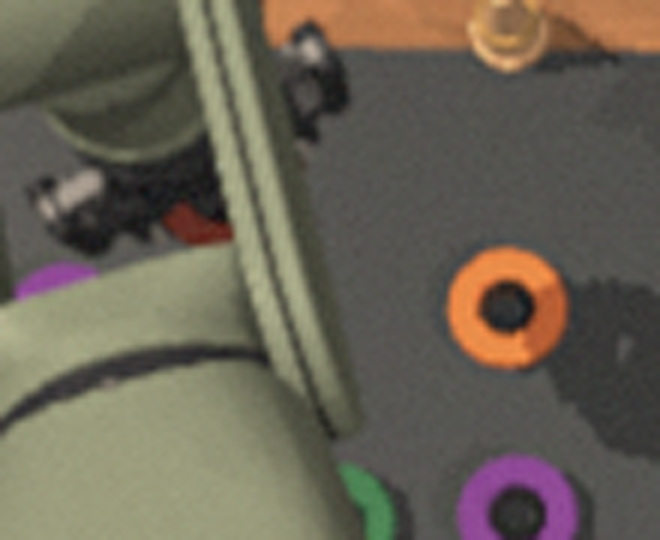

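```bash
python3 -c "
from h import *
c=eyes.capture('side')
a=cv2.imread('pics/s5.png');v=cv2.cvtColor(a,cv2.COLOR_BGR2HSV)
cv2.imwrite('pics/s5y.png',cv2.resize(a[108:132,255:290],None,fx=16,fy=16,interpolation=0))
print(onz(c,[[271.2,118.1]],221))"
```

```text
[[604.33751661 205.37725391 221.        ]]
```

View pics/s5y.png

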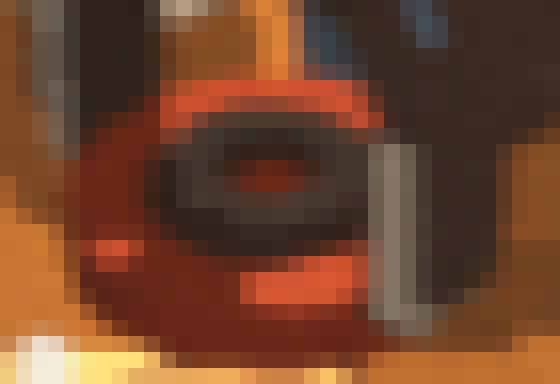

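```bash
python3 -m jog '[{"x":0.0765,"y":-0.279,"z":-0.0,"twist":0,"grip":0.055},{"x":0.0765,"y":-0.279,"z":0,"twist":0,"grip":0.055},{"x":0.0765,"y":-0.279,"z":0,"twist":0,"grip":0.055},{"x":0.0765,"y":-0.279,"z":-0.01,"twist":0,"grip":0.055},{"x":0.0765,"y":-0.279,"z":-0.035,"twist":0,"grip":0.055}]'; python3 -c "
from h import *
st();cap('top','t6');cap('side','s6')
a=cv2.imread('pics/s6.png');cv2.imwrite('pics/s6z.png',cv2.resize(a[140:250,270:380],None,fx=5.4,fy=5.4,interpolation=2))
a=cv2.imread('pics/t6.png');cv2.imwrite('pics/t6z.png',cv2.resize(a[120:220,250:360],None,fx=6,fy=6,interpolation=2))"
```

```text
clock: 5.18
tcp_pos: [680.1, -78.0, 162.3]
ee_rot: [-1.425, 0.781, -0.783]
ft_force: [0.4, 0.5, -2.1]
grip_width: 65.5
t 5.17 tcp [680.05 -78.01 162.31] jaw az -57.52 ydir [ 1.e-03 -6.e-04 -1.e+00] f [ 0.43  0.54 -2.12] tq [0.02 0.02 0.01] grip 65.53 q [-0.13  0.54  1.39 -0.    1.21  0.87]
```

View pics/s6z.png

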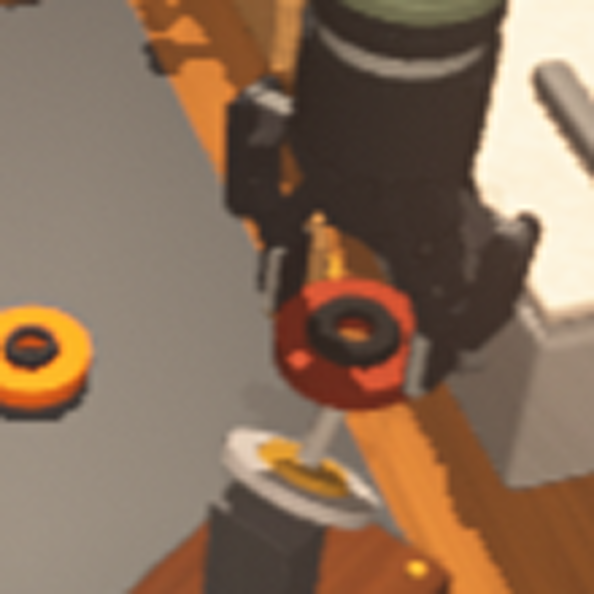

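View pics/t6z.png

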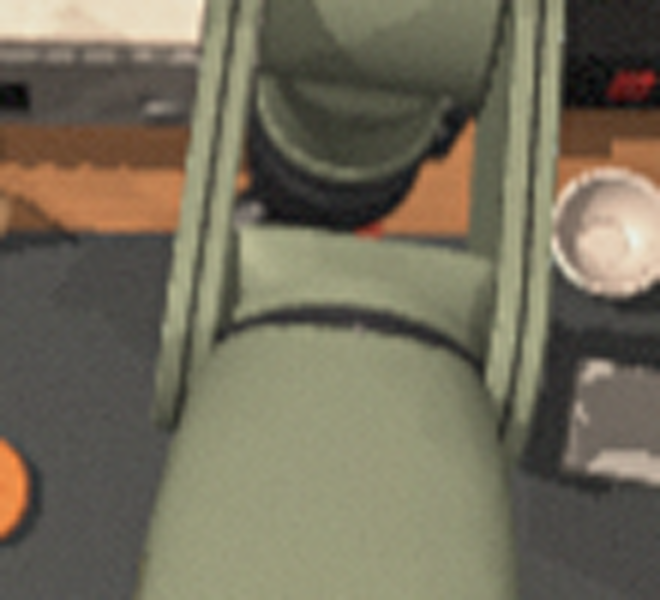

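```bash
python3 -m jog '[{"x":0.0,"y":0.0,"z":-0.01,"twist":0,"grip":0.055},{"x":0.0,"y":0.0,"z":-0.016,"twist":0,"grip":0.055},{"x":0,"y":0.0,"z":-0.016,"twist":0,"grip":0.055},{"x":0,"y":0.0,"z":-0.016,"twist":0,"grip":0.055},{"x":0,"y":0.0,"z":-0.016,"twist":0,"grip":0.055}]'; python3 -c "
from h import *
st();c=cap('side','s7');st()
a=cv2.imread('pics/s7.png');b=(300,170,370,230);f=9
im=cv2.resize(a[b[1]:b[3],b[0]:b[2]],None,fx=f,fy=f,interpolation=2)
cv2.imwrite('pics/s7z.png',im)"
```

```text
clock: 5.9
tcp_pos: [679.7, -74.5, 148.0]
ee_rot: [-1.426, 0.779, -0.781]
ft_force: [0.1, -0.4, -0.7]
grip_width: 65.4
t 5.9 tcp [679.7  -74.55 148.01] jaw az -57.37 ydir [ 1.2e-03 -2.0e-04 -1.0e+00] f [ 0.11 -0.38 -0.69] tq [ 0.    0.02 -0.03] grip 65.39 q [-0.13  0.54  1.41 -0.    1.18  0.88]
t 5.95 tcp [679.62 -74.7  147.92] jaw az -57.39 ydir [ 1.e-03 -2.e-04 -1.e+00] f [-0.06  0.63 -0.36] tq [-0.04 -0.02 -0.04] grip 65.8 q [-0.13  0.54  1.41 -0.    1.18  0.88]
```

View pics/s7z.png

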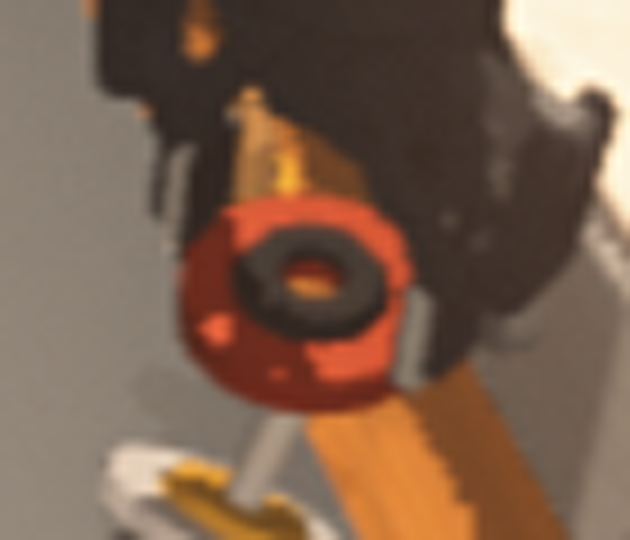

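```bash
python3 -c "
from h import *
c=eyes.capture('side')
print(onz(c,[[334.2,201.2]],166))
print(proj(c,[[682.1,-73.4,135.1],[685.1,-71.5,140.1],[679.6,-74.6,166]]))"
```

```text
[[677.51165613 -78.88583055 166.        ]]
[[333.77499969 208.3793225 ]
 [334.88872971 206.11868845]
 [334.36536754 199.75535575]]
```

```bash
python3 -m jog '[{"x":0.0015,"y":0.001,"z":-0.008,"twist":0,"grip":0.055},{"x":0.0015,"y":0.001,"z":-0.013,"twist":0,"grip":0.055},{"x":0.001,"y":0.0005,"z":-0.017,"twist":0,"grip":0.055},{"x":0.001,"y":0,"z":-0.02,"twist":0,"grip":0.055},{"x":0.001,"y":0,"z":-0.02,"twist":0,"grip":0.055}]' 20; python3 -c "
from h import *
st();c=cap('side','s8');st()
a=cv2.imread('pics/s8.png');b=(300,170,370,230);f=9
im=cv2.resize(a[b[1]:b[3],b[0]:b[2]],None,fx=f,fy=f,interpolation=2)
cv2.imwrite('pics/s8z.png',im)"
```

```text
clock: 6.62
tcp_pos: [680.2, -75.1, 127.0]
ee_rot: [-1.426, 0.781, -0.781]
ft_force: [-0.6, -0.0, -1.2]
grip_width: 65.7
t 6.62 tcp [680.24 -75.06 126.98] jaw az -57.42 ydir [-6.e-04 -0.e+00 -1.e+00] f [-0.57 -0.02 -1.21] tq [ 0.02  0.04 -0.06] grip 65.72 q [-0.13  0.56  1.44 -0.    1.14  0.88]
t 6.67 tcp [680.38 -75.05 127.24] jaw az -57.42 ydir [-2.e-04 -0.e+00 -1.e+00] f [ 0.97 -0.89 -1.57] tq [ 0.05 -0.    0.04] grip 65.68 q [-0.13  0.56  1.44 -0.    1.14  0.88]
```

View pics/s8z.png

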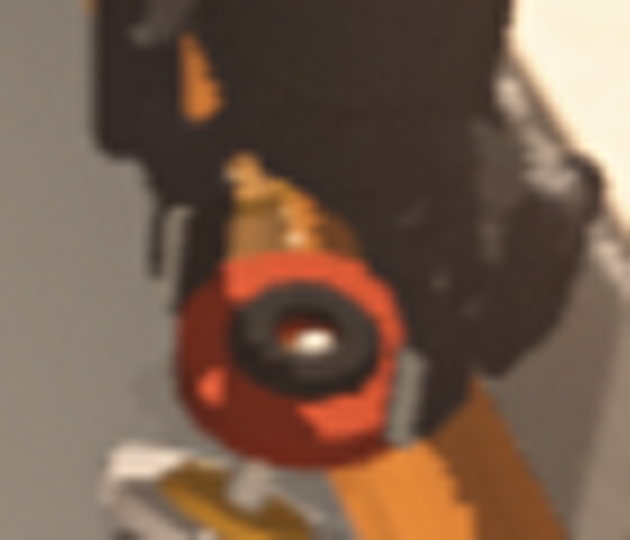

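```bash
python3 -m jog '[{"x":-0.001,"y":-0.0005,"z":-0.002,"twist":0,"grip":0.055},{"x":-0.002,"y":-0.0015,"z":-0.004,"twist":0,"grip":0.055},{"x":-0.0035,"y":-0.002,"z":-0.006,"twist":0,"grip":0.055},{"x":-0.0045,"y":-0.003,"z":-0.008,"twist":0,"grip":0.055},{"x":-0.006,"y":-0.0035,"z":-0.010,"twist":0,"grip":0.055}]' 20; python3 -c "
from h import *
st();c=cap('side','s9');st()
a=cv2.imread('pics/s9.png');b=(300,170,370,230);f=9
im=cv2.resize(a[b[1]:b[3],b[0]:b[2]],None,fx=f,fy=f,interpolation=2)
cv2.imwrite('pics/s9z.png',im)"
```

```text
clock: 7.3
tcp_pos: [679.5, -77.7, 120.6]
ee_rot: [-1.418, 0.771, -0.79]
ft_force: [10.4, 3.8, 8.7]
grip_width: 65.5
t 7.3 tcp [679.54 -77.74 120.57] jaw az -57.44 ydir [ 1.390e-02  8.000e-04 -9.999e-01] f [10.44  3.82  8.66] tq [ 0.63 -1.59  0.02] grip 65.48 q [-0.13  0.56  1.46  0.    1.11  0.87]
t 7.35 tcp [679.51 -77.79 120.45] jaw az -57.43 ydir [ 1.400e-02  6.000e-04 -9.999e-01] f [9.72 1.65 3.1 ] tq [ 0.44 -1.6   0.01] grip 65.81 q [-0.13  0.56  1.46  0.    1.11  0.87]
```

View pics/s9z.png

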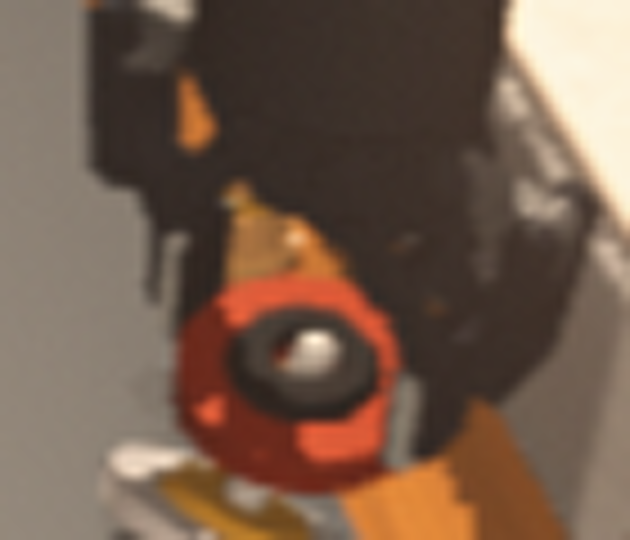

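```bash
python3 -m jog '[{"x":0.002,"y":0.001,"z":0,"twist":0,"grip":0.055},{"x":0.004,"y":0.002,"z":0,"twist":0,"grip":0.055},{"x":0.004,"y":0.002,"z":0,"twist":0,"grip":0.055},{"x":0.004,"y":0.002,"z":0,"twist":0,"grip":0.0854},{"x":0.004,"y":0.002,"z":0,"twist":0,"grip":0.0854}]' 20; python3 -c "
from h import *
st();c=cap('side','s10');st()
a=cv2.imread('pics/s10.png');b=(300,170,370,240);f=8
im=cv2.resize(a[b[1]:b[3],b[0]:b[2]],None,fx=f,fy=f,interpolation=2)
cv2.imwrite('pics/s10z.png',im)"
```

```text
clock: 7.98
tcp_pos: [677.8, -76.4, 117.0]
ee_rot: [-1.427, 0.782, -0.78]
ft_force: [-0.4, -0.3, -0.6]
grip_width: 85.5
t 7.97 tcp [677.78 -76.42 116.99] jaw az -57.41 ydir [-1.4e-03  1.0e-04 -1.0e+00] f [-0.43 -0.28 -0.63] tq [-0.   -0.01 -0.  ] grip 85.49 q [-0.13  0.57  1.45 -0.    1.12  0.87]
t 8.03 tcp [677.84 -76.38 116.93] jaw az -57.41 ydir [-1.4e-03  1.0e-04 -1.0e+00] f [-0.46  0.22  0.49] tq [0.01 0.03 0.01] grip 85.61 q [-0.13  0.57  1.45 -0.    1.12  0.87]
```

View pics/s10z.png

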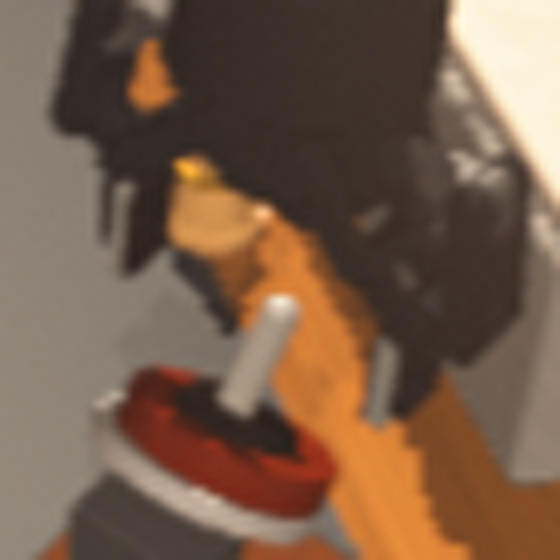

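```bash
python3 -m jog '[{"x":0,"y":0,"z":0.06,"twist":0,"grip":0.0854},{"x":-0.01,"y":0.02,"z":0.1,"twist":0,"grip":0.0854},{"x":-0.21,"y":0.2575,"z":0.06,"twist":0,"grip":0.0854},{"x":-0.21,"y":0.2575,"z":0.06,"twist":0,"grip":0.0854},{"x":-0.21,"y":0.2575,"z":0.06,"twist":0,"grip":0.0854}]' 40; python3 -c "
from h import *
st();cap('top','t11');c=cap('side','s11')
a=cv2.imread('pics/s11.png');b=(290,180,370,270);f=6.6
im=cv2.resize(a[b[1]:b[3],b[0]:b[2]],None,fx=f,fy=f,interpolation=2)
cv2.imwrite('pics/s11z.png',im)"
```

```text
clock: 8.65
tcp_pos: [546.9, 87.0, 193.0]
ee_rot: [-1.426, 0.782, -0.781]
ft_force: [1.0, 0.3, 0.3]
grip_width: 85.1
t 8.65 tcp [546.95  86.99 192.98] jaw az -57.45 ydir [-4.e-04  2.e-04 -1.e+00] f [1.02 0.27 0.32] tq [-0.01  0.04  0.02] grip 85.08 q [0.14 0.31 1.67 0.   1.15 1.14]
```

View pics/s11z.png

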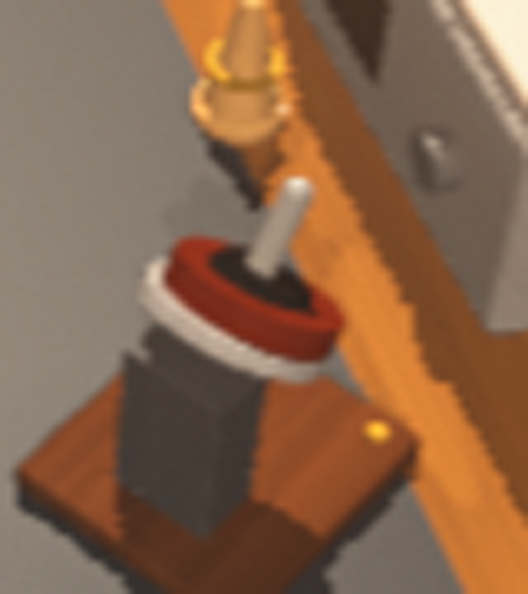

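```bash
python3 -m jog '[{"x":-0.079,"y":0.0943,"z":-0.05,"twist":0,"grip":0.0854},{"x":-0.079,"y":0.0943,"z":-0.05,"twist":0,"grip":0.0854},{"x":-0.079,"y":0.0943,"z":-0.1,"twist":0,"grip":0.0854},{"x":-0.079,"y":0.0943,"z":-0.14,"twist":0,"grip":0.0854},{"x":-0.079,"y":0.0943,"z":-0.14,"twist":0,"grip":0.0854}]'; python3 -c "
from h import *
st();c=cap('side','s12')
a=cv2.imread('pics/s12.png');b=(180,140,280,240);f=5.8
im=cv2.resize(a[b[1]:b[3],b[0]:b[2]],None,fx=f,fy=f,interpolation=2)
cv2.imwrite('pics/s12z.png',im)"
```

```text
clock: 9.38
tcp_pos: [467.9, 179.2, 51.1]
ee_rot: [-1.431, 0.785, -0.778]
ft_force: [0.4, -0.8, -0.2]
grip_width: 85.2
t 9.38 tcp [467.86 179.17  51.06] jaw az -57.4 ydir [-0.0063 -0.0026 -1.    ] f [ 0.44 -0.8  -0.19] tq [-0.04 -0.01 -0.02] grip 85.2 q [ 0.34  0.4   1.97 -0.    0.78  1.35]
```

View pics/s12z.png

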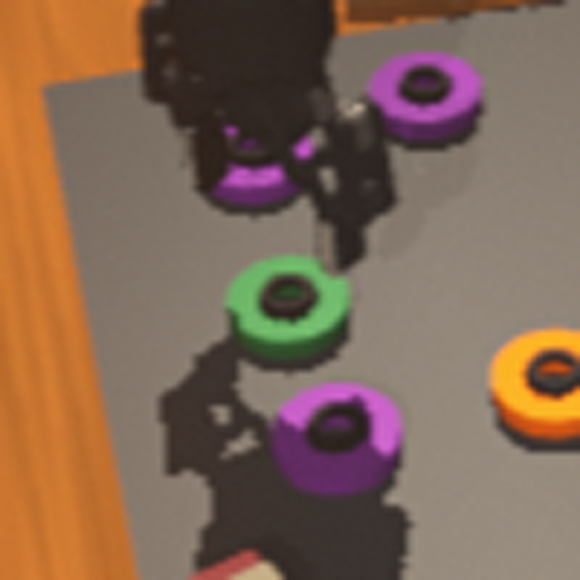

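```bash
python3 -m jog '[{"x":0,"y":0,"z":-0.03,"twist":0,"grip":0.0854},{"x":0,"y":0,"z":-0.045,"twist":0,"grip":0.0854},{"x":0,"y":0,"z":-0.052,"twist":0,"grip":0.0854},{"x":0,"y":0,"z":-0.052,"twist":0,"grip":0.0854},{"x":0,"y":0,"z":-0.052,"twist":0,"grip":0.0854}]'; python3 -c "
from h import *
st();c=cap('side','s13')
a=cv2.imread('pics/s13.png');b=(190,150,270,230);f=7
im=cv2.resize(a[b[1]:b[3],b[0]:b[2]],None,fx=f,fy=f,interpolation=2)
cv2.imwrite('pics/s13z.png',im)"
```

```text
clock: 10.05
tcp_pos: [470.3, 180.3, 2.2]
ee_rot: [-1.425, 0.78, -0.782]
ft_force: [-0.4, -0.2, -0.3]
grip_width: 85.4
t 10.05 tcp [470.3  180.27   2.16] jaw az -57.41 ydir [ 1.6e-03  4.0e-04 -1.0e+00] f [-0.43 -0.21 -0.26] tq [0.01 0.04 0.  ] grip 85.4 q [ 0.34  0.47  2.02 -0.    0.65  1.35]
```

View pics/s13z.png

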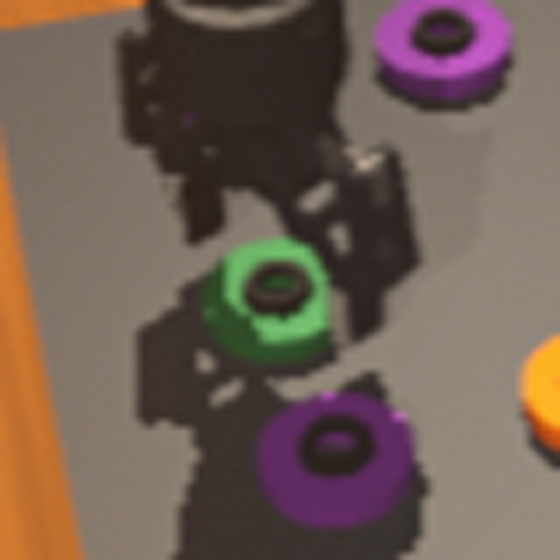

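```bash
python3 -m jog '[{"x":-0.0025,"y":0.001,"z":0,"twist":0,"grip":0.0854},{"x":-0.0025,"y":0.001,"z":0,"twist":0,"grip":0.05},{"x":-0.0025,"y":0.001,"z":0,"twist":0,"grip":0.05},{"x":-0.0025,"y":0.001,"z":0,"twist":0,"grip":0.05},{"x":-0.0025,"y":0.001,"z":0,"twist":0,"grip":0.05}]' 40; python3 -c "
from h import *
st()"; python3 -m jog '[{"x":0,"y":0,"z":0.01,"twist":0,"grip":0.05},{"x":0,"y":0,"z":0.05,"twist":0,"grip":0.05},{"x":0,"y":0,"z":0.11,"twist":0,"grip":0.05},{"x":0,"y":0,"z":0.17,"twist":0,"grip":0.05},{"x":0,"y":0,"z":0.2,"twist":0,"grip":0.05}]'; python3 -c "
from h import *
o=st();c=cap('side','s14')
a=cv2.imread('pics/s14.png');b=(190,80,270,160);f=7
im=cv2.resize(a[b[1]:b[3],b[0]:b[2]],None,fx=f,fy=f,interpolation=0)
u=proj(c,[o['tcp_pos']+[0,0,18]])[0];print(u,(u-b[:2]+.5)*f)
cv2.imwrite('pics/s14z.png',im)"
```

```text
clock: 10.72
tcp_pos: [467.1, 181.1, 2.3]
ee_rot: [-1.426, 0.781, -0.781]
ft_force: [-3.1, -0.7, 8.0]
grip_width: 59.9
t 10.72 tcp [467.15 181.15   2.28] jaw az -57.41 ydir [ 3.e-04  1.e-04 -1.e+00] f [-3.09 -0.69  8.05] tq [-0.07  0.3  -0.  ] grip 59.86 q [ 0.35  0.47  2.02 -0.    0.65  1.35]
clock: 11.35
tcp_pos: [468.2, 181.4, 205.4]
ee_rot: [-1.422, 0.777, -0.784]
ft_force: [0.8, -0.3, -0.8]
grip_width: 59.8
t 11.35 tcp [468.22 181.45 205.38] jaw az -57.41 ydir [ 0.0057  0.0019 -1.    ] f [ 0.75 -0.29 -0.78] tq [ 0.   -0.01  0.03] grip 59.77 q [ 0.35  0.22  1.77 -0.    1.14  1.35]
[221.70395793 130.5414338 ] [225.42770548 357.29003658]
```

View pics/s14z.png

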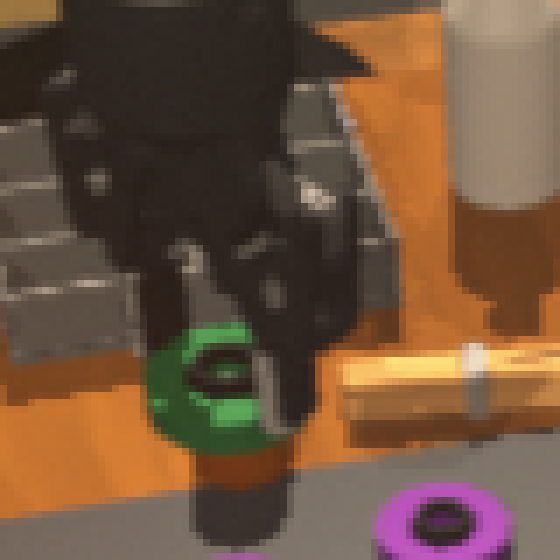

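```bash
python3 -m jog '[{"x":0.2125,"y":-0.256,"z":0,"twist":0,"grip":0.05},{"x":0.2125,"y":-0.256,"z":0,"twist":0,"grip":0.05},{"x":0.2125,"y":-0.256,"z":0,"twist":0,"grip":0.05},{"x":0.2125,"y":-0.256,"z":0,"twist":0,"grip":0.05},{"x":0.2125,"y":-0.256,"z":0,"twist":0,"grip":0.05}]'; python3 -c "
from h import *
st()"
```

```text
clock: 12.02
tcp_pos: [667.5, -61.0, 200.7]
ee_rot: [-1.426, 0.782, -0.78]
ft_force: [0.3, 0.8, -0.5]
grip_width: 59.4
t 12.03 tcp [667.52 -61.01 200.71] jaw az -57.42 ydir [-8.e-04  3.e-04 -1.e+00] f [ 0.29  0.85 -0.46] tq [ 0.02 -0.02  0.03] grip 59.36 q [-0.11  0.49  1.37  0.    1.28  0.89]
```

```bash
python3 -m jog '[{"x":0.0135,"y":-0.0125,"z":-0.02,"twist":0,"grip":0.05},{"x":0.0135,"y":-0.0125,"z":-0.045,"twist":0,"grip":0.05},{"x":0.0135,"y":-0.0125,"z":-0.051,"twist":0,"grip":0.05},{"x":0.0135,"y":-0.0125,"z":-0.051,"twist":0,"grip":0.05},{"x":0.0135,"y":-0.0125,"z":-0.051,"twist":0,"grip":0.05}]'; python3 -c "
from h import *
o=st();c=cap('side','s15');st()
a=cv2.imread('pics/s15.png');b=(300,170,370,230);f=9
im=cv2.resize(a[b[1]:b[3],b[0]:b[2]],None,fx=f,fy=f,interpolation=2)
u=proj(c,[o['tcp_pos']+[0,0,16],[682.1,-73.4,135.1]]);print((u-b[:2]+.5)*f)
cv2.imwrite('pics/s15z.png',im)"
```

```text
clock: 12.65
tcp_pos: [680.6, -71.3, 151.6]
ee_rot: [-1.426, 0.779, -0.782]
ft_force: [-0.8, 0.3, 0.2]
grip_width: 59.6
t 12.65 tcp [680.63 -71.35 151.63] jaw az -57.36 ydir [ 2.e-03 -3.e-04 -1.e+00] f [-0.84  0.32  0.24] tq [ 0.02 -0.03 -0.01] grip 59.59 q [-0.12  0.54  1.41 -0.    1.19  0.88]
t 12.7 tcp [680.71 -71.43 151.76] jaw az -57.37 ydir [ 2.3e-03 -3.0e-04 -1.0e+00] f [ 0.06 -0.2  -0.6 ] tq [ 0.04  0.02 -0.02] grip 59.35 q [-0.12  0.54  1.41 -0.    1.19  0.88]
[[313.56001196 258.42348551]
 [308.47499724 349.91390248]]
```

View pics/s15z.png

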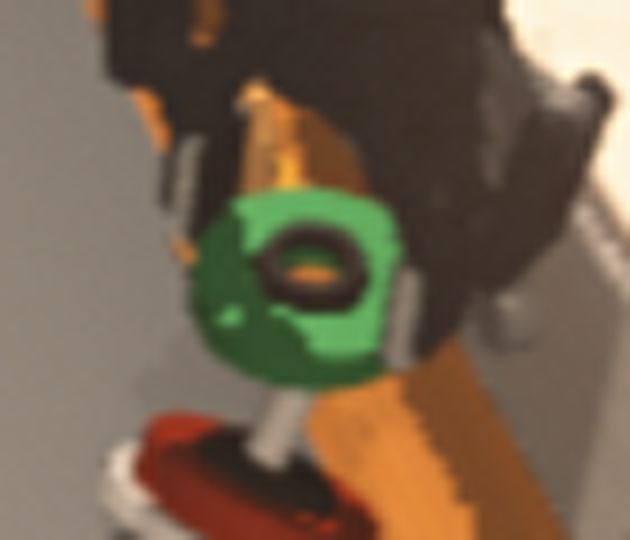

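```bash
python3 -m jog '[{"x":0.0005,"y":-0.002,"z":-0.008,"twist":0,"grip":0.05},{"x":0.0005,"y":-0.0025,"z":-0.014,"twist":0,"grip":0.05},{"x":0,"y":-0.003,"z":-0.018,"twist":0,"grip":0.05},{"x":-0.0005,"y":-0.0035,"z":-0.0225,"twist":0,"grip":0.05},{"x":-0.0005,"y":-0.0035,"z":-0.0225,"twist":0,"grip":0.05}]' 20; python3 -c "
from h import *
o=st();c=cap('side','s16');st()
a=cv2.imread('pics/s16.png');b=(300,170,370,230);f=9
im=cv2.resize(a[b[1]:b[3],b[0]:b[2]],None,fx=f,fy=f,interpolation=2)
cv2.imwrite('pics/s16z.png',im)"
```

```text
clock: 13.32
tcp_pos: [679.6, -75.5, 127.4]
ee_rot: [-1.426, 0.781, -0.781]
ft_force: [0.4, -0.2, -1.5]
grip_width: 59.8
t 13.32 tcp [679.61 -75.54 127.36] jaw az -57.41 ydir [-5.e-04 -2.e-04 -1.e+00] f [ 0.37 -0.19 -1.52] tq [ 0.03 -0.04  0.01] grip 59.82 q [-0.13  0.56  1.44 -0.    1.14  0.87]
t 13.38 tcp [679.7  -75.48 127.71] jaw az -57.42 ydir [-2.e-04 -1.e-04 -1.e+00] f [ 0.42 -0.19 -0.23] tq [ 0.05  0.1  -0.02] grip 59.41 q [-0.13  0.56  1.44 -0.    1.14  0.87]
```

View pics/s16z.png

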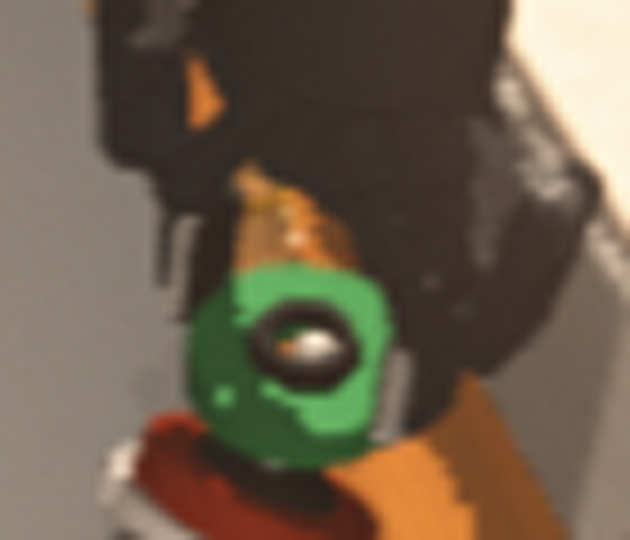

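```bash
python3 -m jog '[{"x":-0.001,"y":-0.0005,"z":-0.003,"twist":0,"grip":0.05},{"x":-0.0015,"y":-0.001,"z":-0.0055,"twist":0,"grip":0.05},{"x":-0.0015,"y":-0.001,"z":-0.0055,"twist":0,"grip":0.05},{"x":-0.0015,"y":-0.001,"z":-0.0055,"twist":0,"grip":0.05},{"x":-0.0015,"y":-0.001,"z":-0.0055,"twist":0,"grip":0.05}]' 20; python3 -c "
from h import *
o=st();c=cap('side','s17');st()
a=cv2.imread('pics/s17.png');b=(300,170,370,230);f=9
im=cv2.resize(a[b[1]:b[3],b[0]:b[2]],None,fx=f,fy=f,interpolation=2)
cv2.imwrite('pics/s17z.png',im)"
```

```text
clock: 14.0
tcp_pos: [678.9, -76.9, 122.8]
ee_rot: [-1.426, 0.779, -0.783]
ft_force: [3.4, -3.5, 3.2]
grip_width: 59.5
t 14.0 tcp [678.92 -76.91 122.77] jaw az -57.41 ydir [ 0.0018 -0.0011 -1.    ] f [ 3.43 -3.53  3.21] tq [-0.58 -0.46 -0.05] grip 59.48 q [-0.13  0.56  1.45 -0.    1.13  0.87]
t 14.05 tcp [678.91 -76.94 122.76] jaw az -57.41 ydir [ 0.0018 -0.0011 -1.    ] f [ 2.75 -3.58  1.78] tq [-0.66 -0.46  0.  ] grip 59.4 q [-0.13  0.56  1.45 -0.    1.13  0.87]
```

View pics/s17z.png

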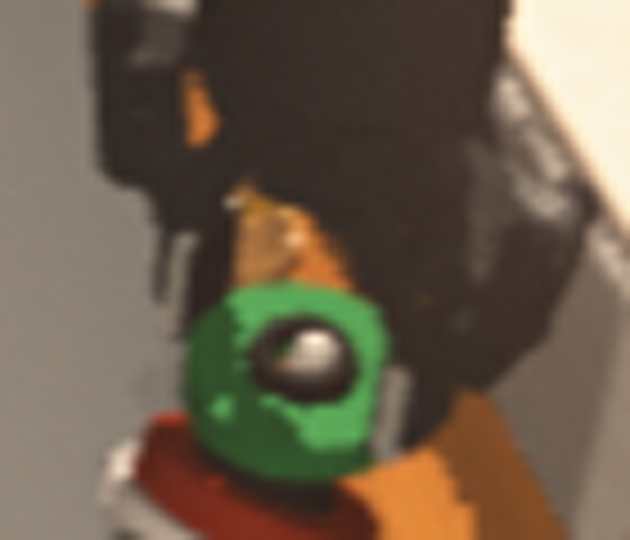

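Tip is well through the bore, and the force is light. Releasing.

```bash
python3 -m jog '[{"x":0,"y":0,"z":0,"twist":0,"grip":0.0854},{"x":0,"y":0,"z":0,"twist":0,"grip":0.0854},{"x":0,"y":0,"z":0,"twist":0,"grip":0.0854},{"x":0,"y":0,"z":0.005,"twist":0,"grip":0.0854},{"x":0,"y":0,"z":0.01,"twist":0,"grip":0.0854}]' 20; python3 -c "
from h import *
o=st();c=cap('side','s18')
a=cv2.imread('pics/s18.png');b=(300,170,370,240);f=8
im=cv2.resize(a[b[1]:b[3],b[0]:b[2]],None,fx=f,fy=f,interpolation=2)
cv2.imwrite('pics/s18z.png',im)"
```

```text
clock: 14.68
tcp_pos: [678.2, -76.3, 132.8]
ee_rot: [-1.426, 0.781, -0.781]
ft_force: [0.2, -0.0, 0.1]
grip_width: 85.2
t 14.68 tcp [678.24 -76.28 132.76] jaw az -57.41 ydir [-0.  0. -1.] f [ 0.22 -0.02  0.09] tq [0.02 0.02 0.04] grip 85.24 q [-0.13  0.55  1.43  0.    1.15  0.87]
```

View pics/s18z.png

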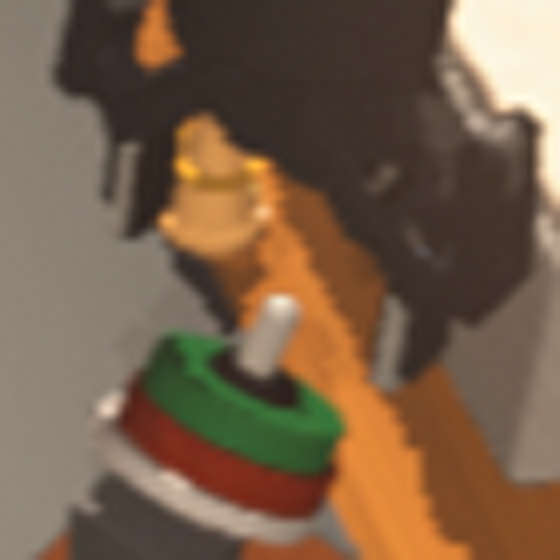

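```bash
python3 -m jog '[{"x":0,"y":0,"z":0.06,"twist":0,"grip":0.0854},{"x":-0.03,"y":-0.02,"z":0.09,"twist":0,"grip":0.0854},{"x":-0.255,"y":-0.1805,"z":0.08,"twist":0,"grip":0.0854},{"x":-0.255,"y":-0.1805,"z":0.05,"twist":0,"grip":0.0854},{"x":-0.255,"y":-0.1805,"z":0.02,"twist":0,"grip":0.0854}]' 40; python3 -c "
from h import *
st();c=cap('side','s19')
a=cv2.imread('pics/s19.png');b=(290,180,370,270);f=6.6
im=cv2.resize(a[b[1]:b[3],b[0]:b[2]],None,fx=f,fy=f,interpolation=2)
cv2.imwrite('pics/s19z.png',im)"
```

```text
clock: 15.35
tcp_pos: [498.7, -203.6, 188.5]
ee_rot: [-1.426, 0.777, -0.784]
ft_force: [0.4, -1.1, 0.7]
grip_width: 85.6
t 15.35 tcp [ 498.69 -203.6   188.48] jaw az -57.39 ydir [ 0.0034 -0.0018 -1.    ] f [ 0.45 -1.1   0.66] tq [-0.03 -0.04  0.01] grip 85.6 q [-0.41  0.29  1.72 -0.    1.13  0.59]
```

View pics/s19z.png

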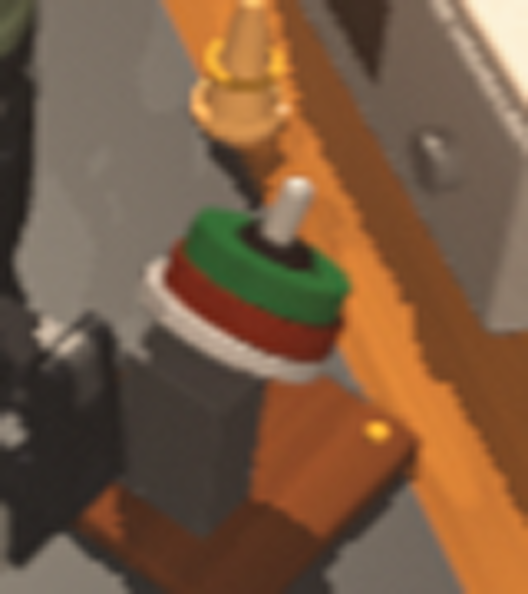

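```bash
python3 -m jog '[{"x":-0.0757,"y":-0.053,"z":-0.05,"twist":0,"grip":0.0854},{"x":-0.0757,"y":-0.053,"z":-0.05,"twist":0,"grip":0.0854},{"x":-0.0757,"y":-0.053,"z":-0.1,"twist":0,"grip":0.0854},{"x":-0.0757,"y":-0.053,"z":-0.138,"twist":0,"grip":0.0854},{"x":-0.0757,"y":-0.053,"z":-0.138,"twist":0,"grip":0.0854}]'; python3 -c "
from h import *
st()"
```

```text
clock: 16.02
tcp_pos: [422.4, -254.4, 47.6]
ee_rot: [-1.425, 0.786, -0.776]
ft_force: [0.6, 0.7, -0.1]
grip_width: 85.3
t 16.02 tcp [ 422.37 -254.39   47.62] jaw az -57.43 ydir [-0.0049  0.0031 -1.    ] f [ 0.59  0.67 -0.14] tq [ 0.05 -0.01  0.02] grip 85.32 q [-0.57  0.39  1.99  0.    0.76  0.44]
```

```bash
python3 -m jog '[{"x":0,"y":0,"z":-0.03,"twist":0,"grip":0.0854},{"x":0,"y":0,"z":-0.042,"twist":0,"grip":0.0854},{"x":0,"y":0,"z":-0.046,"twist":0,"grip":0.0854},{"x":0,"y":0,"z":-0.046,"twist":0,"grip":0.0854},{"x":0,"y":0,"z":-0.046,"twist":0,"grip":0.0854}]'; python3 -c "
from h import *
st();c=cap('side','s20')
a=cv2.imread('pics/s20.png');b=(200,270,300,370);f=5.8
im=cv2.resize(a[b[1]:b[3],b[0]:b[2]],None,fx=f,fy=f,interpolation=2)
cv2.imwrite('pics/s20z.png',im)"
```

```text
clock: 16.65
tcp_pos: [424.5, -255.7, 4.3]
ee_rot: [-1.426, 0.779, -0.782]
ft_force: [0.8, 0.1, -0.7]
grip_width: 85.4
t 16.65 tcp [ 424.48 -255.73    4.26] jaw az -57.41 ydir [ 0.0015 -0.001  -1.    ] f [ 0.79  0.14 -0.75] tq [ 0.02 -0.    0.05] grip 85.39 q [-0.57  0.46  2.03 -0.    0.65  0.44]
```

View pics/s20z.png

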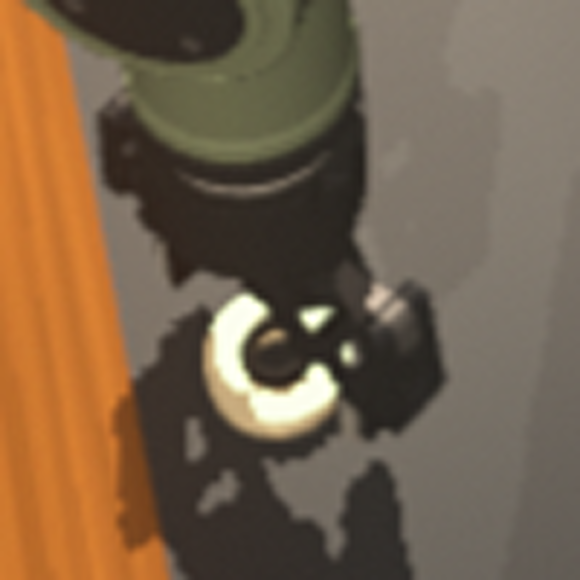

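```bash
python3 -m jog '[{"x":-0.0015,"y":-0.001,"z":0,"twist":0,"grip":0.0854},{"x":-0.0015,"y":-0.001,"z":0,"twist":0,"grip":0.042},{"x":-0.0015,"y":-0.001,"z":0,"twist":0,"grip":0.042},{"x":-0.0015,"y":-0.001,"z":0,"twist":0,"grip":0.042},{"x":-0.0015,"y":-0.001,"z":0,"twist":0,"grip":0.042}]' 40; python3 -c "
from h import *
st()"; python3 -m jog '[{"x":0,"y":0,"z":0.01,"twist":0,"grip":0.042},{"x":0,"y":0,"z":0.05,"twist":0,"grip":0.042},{"x":0,"y":0,"z":0.11,"twist":0,"grip":0.042},{"x":0,"y":0,"z":0.17,"twist":0,"grip":0.042},{"x":0,"y":0,"z":0.2,"twist":0,"grip":0.042}]'; python3 -c "
from h import *
o=st();c=cap('side','s21')
a=cv2.imread('pics/s21.png');b=(190,180,310,300);f=4.8
im=cv2.resize(a[b[1]:b[3],b[0]:b[2]],None,fx=f,fy=f,interpolation=2)
u=proj(c,[o['tcp_pos']+[0,0,14]])[0];print(u,(u-b[:2]+.5)*f)
cv2.imwrite('pics/s21z.png',im)"
```

```text
clock: 17.32
tcp_pos: [422.5, -256.5, 4.0]
ee_rot: [-1.426, 0.78, -0.781]
ft_force: [-1.8, 1.0, 6.6]
grip_width: 51.3
t 17.32 tcp [ 422.52 -256.53    4.05] jaw az -57.41 ydir [ 4.e-04 -4.e-04 -1.e+00] f [-1.78  0.96  6.57] tq [ 0.    0.26 -0.02] grip 51.34 q [-0.57  0.46  2.03 -0.    0.65  0.43]
clock: 17.95
tcp_pos: [423.3, -256.9, 207.4]
ee_rot: [-1.426, 0.776, -0.786]
ft_force: [0.8, -0.3, -1.0]
grip_width: 51.6
t 17.95 tcp [ 423.35 -256.93  207.4 ] jaw az -57.41 ydir [ 0.005  -0.0032 -1.    ] f [ 0.77 -0.26 -1.01] tq [ 0.01 -0.02  0.02] grip 51.65 q [-0.57  0.21  1.78  0.    1.14  0.43]
[240.53409894 275.54086207] [244.96367493 460.99613795]
```

View pics/s21z.png

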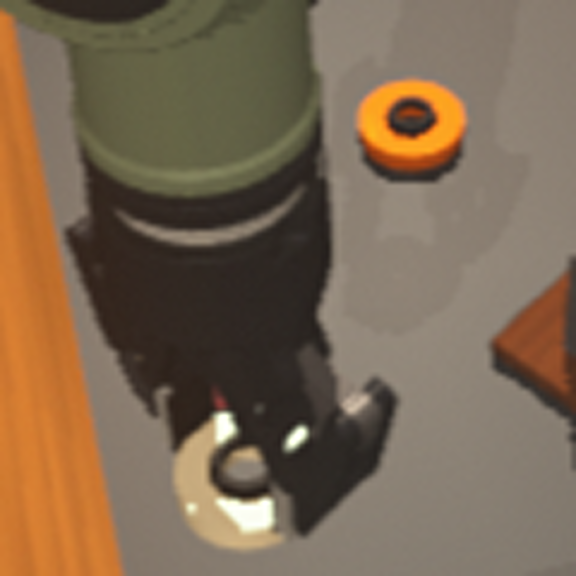

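```bash
python3 -m jog '[{"x":0.257,"y":0.1825,"z":0,"twist":0,"grip":0.042},{"x":0.257,"y":0.1825,"z":0,"twist":0,"grip":0.042},{"x":0.257,"y":0.1825,"z":0,"twist":0,"grip":0.042},{"x":0.257,"y":0.1825,"z":0,"twist":0,"grip":0.042},{"x":0.257,"y":0.1825,"z":0,"twist":0,"grip":0.042}]'; python3 -c "
from h import *
st()"
```

```text
clock: 18.62
tcp_pos: [678.3, -74.1, 202.7]
ee_rot: [-1.427, 0.781, -0.78]
ft_force: [1.1, -0.3, -0.7]
grip_width: 51.5
t 18.62 tcp [678.32 -74.06 202.73] jaw az -57.4 ydir [-1.e-03 -2.e-04 -1.e+00] f [ 1.13 -0.25 -0.67] tq [ 0.05 -0.07 -0.06] grip 51.47 q [-0.13  0.51  1.34 -0.    1.3   0.88]
```

```bash
python3 -m jog '[{"x":0.002,"y":0,"z":-0.025,"twist":0,"grip":0.042},{"x":0.002,"y":0,"z":-0.045,"twist":0,"grip":0.042},{"x":0.002,"y":0,"z":-0.051,"twist":0,"grip":0.042},{"x":0.002,"y":0,"z":-0.051,"twist":0,"grip":0.042},{"x":0.002,"y":0,"z":-0.051,"twist":0,"grip":0.042}]'; python3 -c "
from h import *
o=st();c=cap('side','s22')
a=cv2.imread('pics/s22.png');b=(300,170,370,230);f=9
im=cv2.resize(a[b[1]:b[3],b[0]:b[2]],None,fx=f,fy=f,interpolation=2)
u=proj(c,[o['tcp_pos']+[0,0,14],[682.1,-73.4,135.1]]);print((u-b[:2]+.5)*f)
cv2.imwrite('pics/s22z.png',im)"
```

```text
clock: 19.25
tcp_pos: [679.6, -75.7, 153.6]
ee_rot: [-1.425, 0.78, -0.783]
ft_force: [-0.3, 0.9, -0.2]
grip_width: 51.5
t 19.25 tcp [679.64 -75.73 153.55] jaw az -57.43 ydir [ 1.9e-03 -3.0e-04 -1.0e+00] f [-0.3   0.89 -0.17] tq [-0.03 -0.02  0.  ] grip 51.48 q [-0.13  0.54  1.41 -0.    1.19  0.87]
[[316.19573453 271.0254753 ]
 [308.47499724 349.91390248]]
```

View pics/s22z.png

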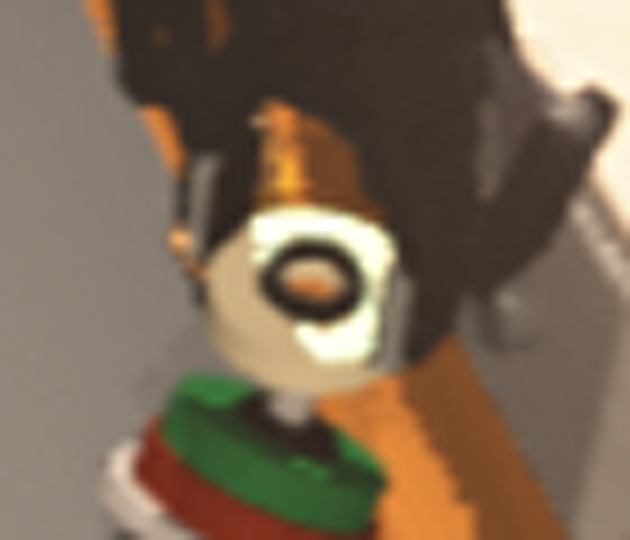

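```bash
python3 -m jog '[{"x":0.001,"y":0.001,"z":-0.008,"twist":0,"grip":0.042},{"x":0.001,"y":0.001,"z":-0.0145,"twist":0,"grip":0.042},{"x":0.0005,"y":0.0005,"z":-0.018,"twist":0,"grip":0.042},{"x":0.0005,"y":0.0005,"z":-0.018,"twist":0,"grip":0.042},{"x":0.0005,"y":0.0005,"z":-0.018,"twist":0,"grip":0.042}]' 20; python3 -c "
from h import *
o=st();c=cap('side','s23')
a=cv2.imread('pics/s23.png');b=(300,170,370,230);f=9
im=cv2.resize(a[b[1]:b[3],b[0]:b[2]],None,fx=f,fy=f,interpolation=2)
cv2.imwrite('pics/s23z.png',im)"
```

```text
clock: 19.92
tcp_pos: [679.7, -75.0, 134.5]
ee_rot: [-1.426, 0.781, -0.781]
ft_force: [1.0, -0.4, -0.2]
grip_width: 51.3
t 19.93 tcp [679.75 -75.01 134.49] jaw az -57.41 ydir [ 0.e+00 -1.e-04 -1.e+00] f [ 1.03 -0.43 -0.23] tq [-0.05 -0.08 -0.02] grip 51.33 q [-0.13  0.56  1.43 -0.    1.16  0.88]
```

View pics/s23z.png

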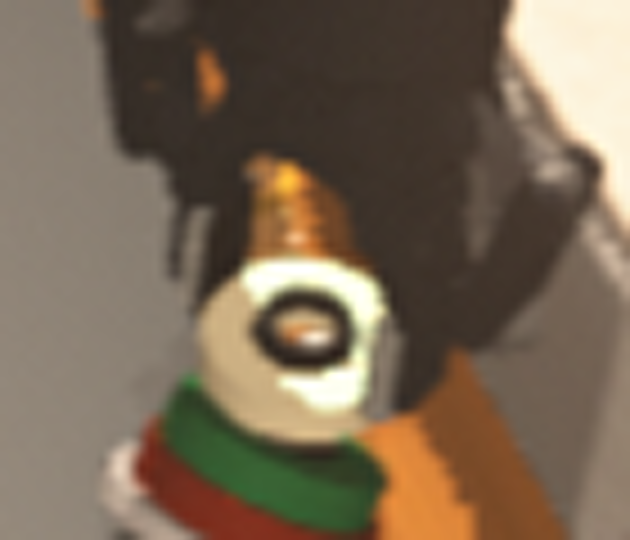

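```bash
python3 -m jog '[{"x":-0.0005,"y":-0.0005,"z":-0.002,"twist":0,"grip":0.042},{"x":-0.001,"y":-0.001,"z":-0.004,"twist":0,"grip":0.042},{"x":-0.0015,"y":-0.001,"z":-0.006,"twist":0,"grip":0.042},{"x":-0.0015,"y":-0.001,"z":-0.006,"twist":0,"grip":0.042},{"x":-0.0015,"y":-0.001,"z":-0.006,"twist":0,"grip":0.042}]' 20; python3 -c "
from h import *
o=st();c=cap('side','s24')
a=cv2.imread('pics/s24.png');b=(300,170,370,230);f=9
im=cv2.resize(a[b[1]:b[3],b[0]:b[2]],None,fx=f,fy=f,interpolation=2)
cv2.imwrite('pics/s24z.png',im)"
```

```text
clock: 20.6
tcp_pos: [679.8, -75.6, 129.7]
ee_rot: [-1.424, 0.777, -0.784]
ft_force: [4.7, 1.2, 5.6]
grip_width: 51.4
t 20.6 tcp [679.77 -75.65 129.72] jaw az -57.4 ydir [ 4.4e-03  1.0e-04 -1.0e+00] f [4.66 1.16 5.58] tq [ 0.22 -0.71  0.02] grip 51.36 q [-0.13  0.56  1.44  0.    1.14  0.87]
```

View pics/s24z.png

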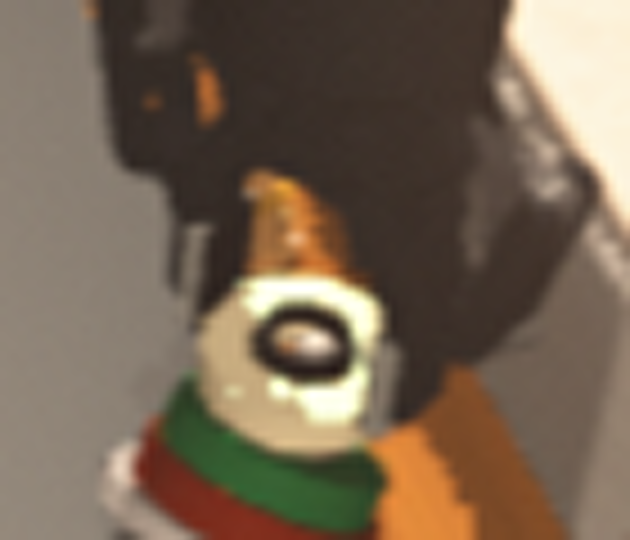

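```bash
python3 -m jog '[{"x":0,"y":0,"z":-0.001,"twist":0,"grip":0.042},{"x":-0.0005,"y":-0.0005,"z":-0.002,"twist":0,"grip":0.042},{"x":-0.001,"y":-0.0005,"z":-0.003,"twist":0,"grip":0.042},{"x":-0.0015,"y":-0.001,"z":-0.004,"twist":0,"grip":0.042},{"x":-0.0015,"y":-0.001,"z":-0.005,"twist":0,"grip":0.042}]' 20; python3 -c "
from h import *
o=st();c=cap('side','s25')
a=cv2.imread('pics/s25.png');b=(300,170,370,230);f=9
im=cv2.resize(a[b[1]:b[3],b[0]:b[2]],None,fx=f,fy=f,interpolation=2)
cv2.imwrite('pics/s25z.png',im)"
```

```text
clock: 21.28
tcp_pos: [680.1, -75.5, 126.2]
ee_rot: [-1.419, 0.774, -0.786]
ft_force: [7.7, 4.8, 10.3]
grip_width: 51.7
t 21.27 tcp [680.14 -75.49 126.23] jaw az -57.43 ydir [ 0.0095  0.0019 -1.    ] f [ 7.72  4.77 10.26] tq [ 0.76 -1.07  0.01] grip 51.7 q [-0.13  0.56  1.45  0.    1.13  0.87]
```

View pics/s25z.png

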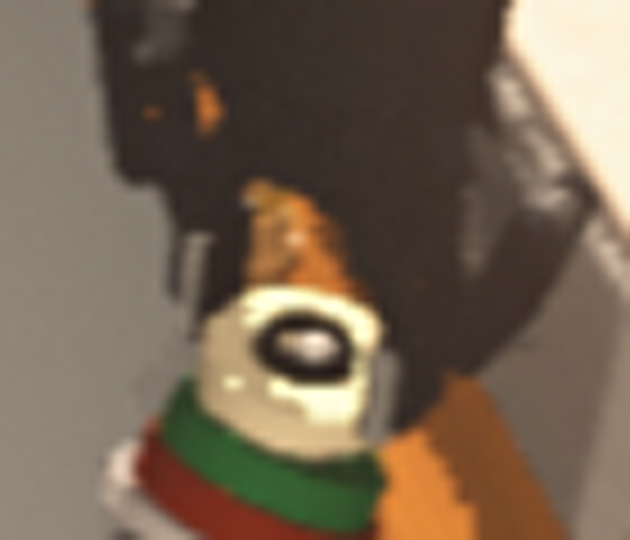

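```bash
python3 -m jog '[{"x":0,"y":0,"z":-0.001,"twist":0,"grip":0.042},{"x":0,"y":0,"z":-0.002,"twist":0,"grip":0.042},{"x":-0.0005,"y":-0.0005,"z":-0.003,"twist":0,"grip":0.042},{"x":-0.001,"y":-0.0005,"z":-0.004,"twist":0,"grip":0.042},{"x":-0.001,"y":-0.0005,"z":-0.004,"twist":0,"grip":0.042}]' 20; python3 -c "
from h import *
o=st();c=cap('side','s26')
a=cv2.imread('pics/s26.png');b=(300,170,370,230);f=9
im=cv2.resize(a[b[1]:b[3],b[0]:b[2]],None,fx=f,fy=f,interpolation=2)
cv2.imwrite('pics/s26z.png',im)"
```

```text
clock: 21.95
tcp_pos: [680.0, -76.0, 123.3]
ee_rot: [-1.419, 0.772, -0.788]
ft_force: [7.5, 5.0, 11.4]
grip_width: 51.5
t 21.95 tcp [679.99 -76.04 123.26] jaw az -57.43 ydir [ 0.012   0.0016 -0.9999] f [ 7.49  5.   11.42] tq [ 0.73 -1.17 -0.11] grip 51.54 q [-0.13  0.56  1.45  0.    1.12  0.87]
```

View pics/s26z.png

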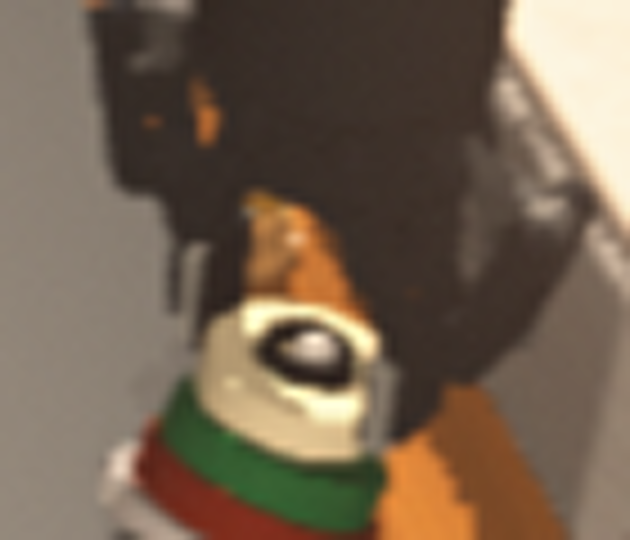

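```bash
python3 -m jog '[{"x":0.001,"y":0.001,"z":0.001,"twist":0,"grip":0.042},{"x":0.002,"y":0.001,"z":0.002,"twist":0,"grip":0.0854},{"x":0.002,"y":0.001,"z":0.002,"twist":0,"grip":0.0854},{"x":0.002,"y":0.001,"z":0.002,"twist":0,"grip":0.0854},{"x":0.002,"y":0.001,"z":0.006,"twist":0,"grip":0.0854}]' 20; python3 -c "
from h import *
o=st();c=cap('side','s27')
a=cv2.imread('pics/s27.png');b=(300,170,370,240);f=8
im=cv2.resize(a[b[1]:b[3],b[0]:b[2]],None,fx=f,fy=f,interpolation=2)
cv2.imwrite('pics/s27z.png',im)"
```

```text
clock: 22.62
tcp_pos: [676.9, -76.6, 124.5]
ee_rot: [-1.427, 0.783, -0.779]
ft_force: [-0.2, 0.0, 0.6]
grip_width: 85.2
t 22.62 tcp [676.87 -76.58 124.53] jaw az -57.42 ydir [-2.5e-03  1.0e-04 -1.0e+00] f [-0.24  0.    0.55] tq [ 0.   -0.    0.03] grip 85.19 q [-0.13  0.56  1.45 -0.    1.14  0.87]
```

View pics/s27z.png

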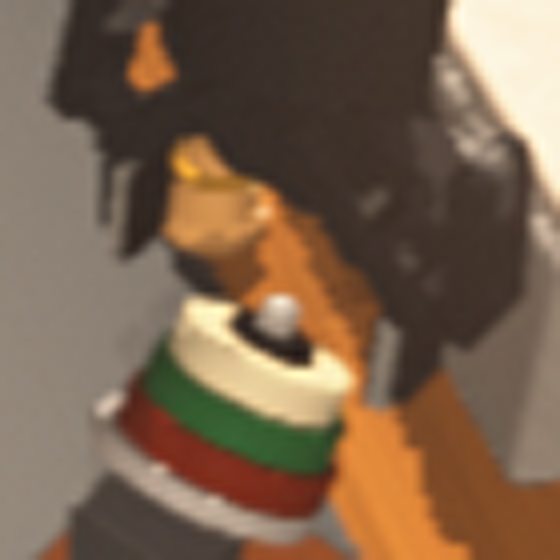

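Looks nested. Retreat upward and back, then verify.

```bash
python3 -m jog '[{"x":0,"y":0,"z":0.06,"twist":0,"grip":0.0854},{"x":0,"y":0,"z":0.12,"twist":0,"grip":0.0854},{"x":-0.03,"y":0,"z":0.12,"twist":0,"grip":0.0854},{"x":-0.15,"y":0.15,"z":0.12,"twist":0,"grip":0.0854},{"x":-0.15,"y":0.15,"z":0.12,"twist":0,"grip":0.0854}]' 20; python3 -m jog '[{"x":-0.06,"y":0.2,"z":0,"twist":0,"grip":0.0854},{"x":-0.06,"y":0.2,"z":0,"twist":0,"grip":0.0854},{"x":-0.06,"y":0.2,"z":0,"twist":0,"grip":0.0854},{"x":-0.06,"y":0.2,"z":0,"twist":0,"grip":0.0854},{"x":-0.06,"y":0.2,"z":0,"twist":0,"grip":0.0854}]'; python3 -c "
from h import *
o=st();c=cap('side','s28');t=cap('top','t28')
az=np.radians(32.6);n=np.array([.5736*np.cos(az),.5736*np.sin(az),.8192]);ey=np.array([-np.sin(az),np.cos(az),0]);ex=np.cross(ey,n);R0=np.array([658.5,-88.5,95])
for nm,cc,b,f in(('s28',c,(290,185,370,255),8),('t28',t,(270,140,340,200),9)):
  a=cv2.imread('pics/%s.png'%nm);im=cv2.resize(a[b[1]:b[3],b[0]:b[2]],None,fx=f,fy=f,interpolation=2);raw=im.copy()
  for zz,r in((13,34),(26,31),(39,27)):
    for u in proj(cc,[R0+zz*n+r*(np.cos(q)*ex+np.sin(q)*ey) for q in np.linspace(0,6.28,40)]): cv2.circle(im,tuple(int(v) for v in (u-b[:2]+.5)*f),2,(255,0,255),-1)
  cv2.imwrite('pics/%sz.png'%nm,im);cv2.imwrite('pics/%sr.png'%nm,raw)"
```

```text
clock: 23.3
tcp_pos: [568.4, 21.8, 245.6]
ee_rot: [-1.425, 0.782, -0.782]
ft_force: [0.7, 1.1, 0.1]
grip_width: 85.3
clock: 23.92
tcp_pos: [509.0, 222.5, 245.6]
ee_rot: [-1.427, 0.778, -0.779]
ft_force: [0.1, -0.2, 0.1]
grip_width: 85.3
t 23.93 tcp [509.01 222.48 245.57] jaw az -57.24 ydir [ 2.e-04 -1.e-04 -1.e+00] f [ 0.06 -0.15  0.12] tq [ 0.01  0.01 -0.04] grip 85.32 q [ 0.39  0.28  1.59 -0.    1.28  1.39]
```

View pics/s28z.png

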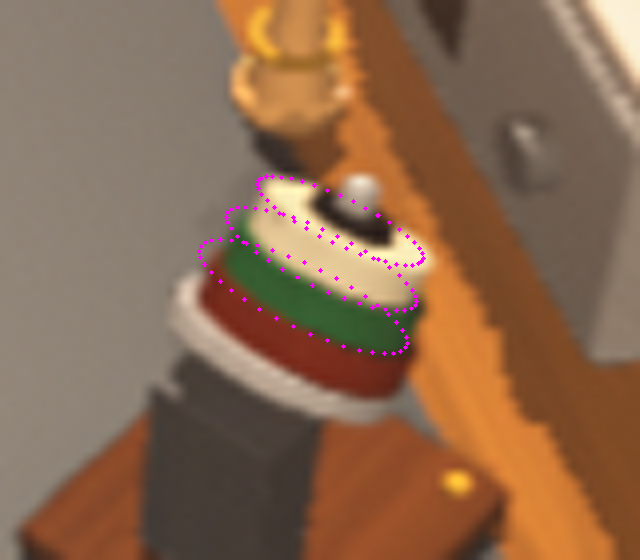

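View pics/t28z.png

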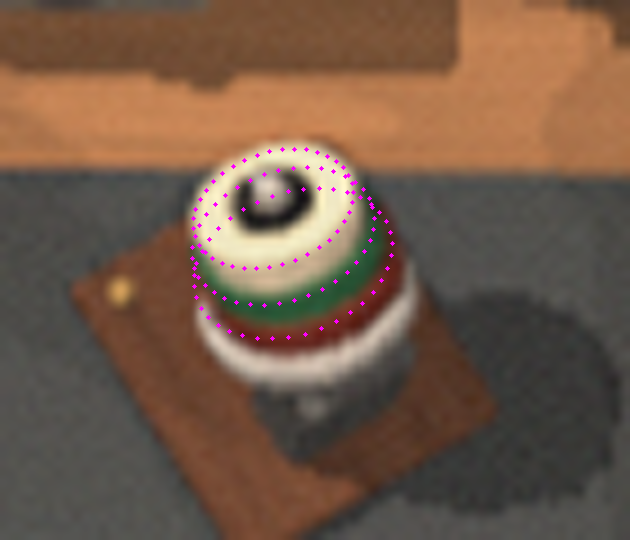

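View pics/s28r.png

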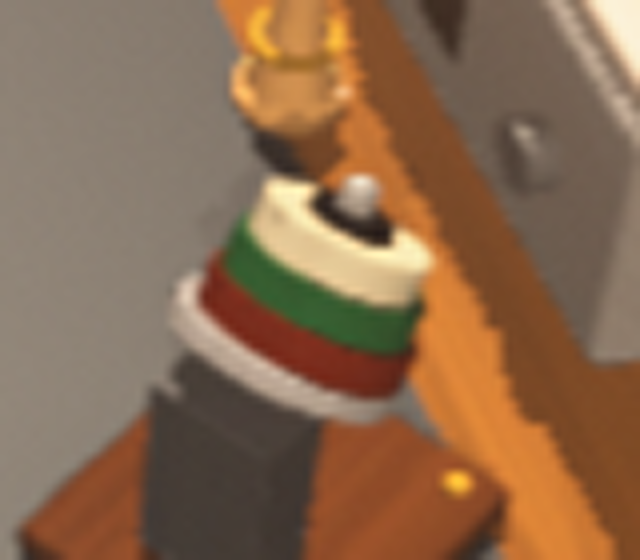

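View pics/t28.png

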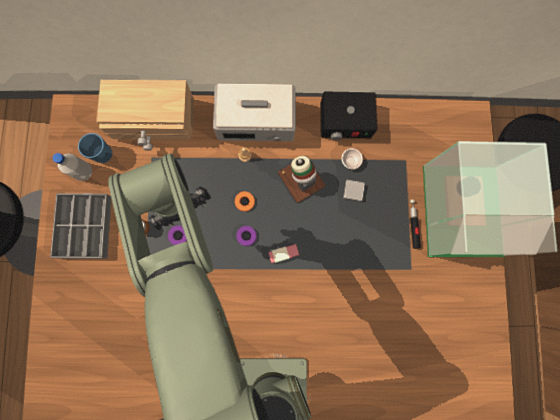

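```bash
python3 -c "
from h import *
st();print(order.finish_job())"
```

```text
t 24.02 tcp [509.69 220.66 245.47] jaw az -57.4 ydir [ 2.e-04 -7.e-04 -1.e+00] f [-0.01 -0.23 -0.53] tq [-0.   -0.02 -0.04] grip 85.23 q [ 0.39  0.28  1.59 -0.    1.28  1.39]
the job is handed in; nothing more can be done
None
```

The three wheels are on the hook, coarse, then medium, then fine, hubs facing out. I opened the gripper, backed the arm clear, and handed the job in at about 24 s of the 67 s allowed. The system reports no verdict, so what follows is from my own checks.

**Method:** Each wheel was gripped by its rim with the jaws level across the hook. I lowered it over the rod tip, eased it down the rod, and let it go to slide home.

**Last checks:**
- **Nesting:** In the final side and top pictures the three wheels lie flush and parallel on the back plate. Their edges match the predicted home positions to about 1–2 pixels. The small offset is downhill, roughly 2–3 mm by eye, which fits the bore's play on the rod and is within the 7 mm limit. I compared this by eye against a drawn overlay and did not measure it independently.
- **Bench items:** The bench items I could see in the final top picture looked to be where they started. The arm hid the jar and the ring clamp there, but it was never lowered near either of them.
- **Forces:** The highest wrist force I saw at the end of a move was about 15 N, and it was near zero at the end.

**Disagreement:** The task says the hook leans toward the robot or its left. I measured it leaning away from the robot and to the left, about 33° off straight ahead. Both cameras agreed on this, so I worked from the measurement.

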